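# Load the polarimeter tube up to its end stop

### The job

One of the two closed cases holds the long polarimeter tube, the other a short one: find the long tube, lay it in the open V-trough of the polarimeter and slide it along the trough, right in under the measuring head, until its end rests against the end stop. The stop was last set for some other tube, so feel for it, gently, for the tube's end windows are glass; leave the tube lying there touching it. Leave the short tube in its case and do not disturb the glassware and tools around.

Things in the scene. Friction and masses are not known exactly. Their poses are not given: they have to be found in the camera images.
- polarimeter: bench polarimeter, white housings on a grey plinth (45 mm high, 488 x 220 mm), fixed. Origin: on the table below the axis that a tube in its V-trough has, at the front face of the measuring head. z up; y along the trough, towards the end stop. The trough is open above from y -188 to 0 mm; from y 0 to 197 mm the head overhangs it. A low wall 67 mm high stands at x -88 to -100 mm.
- trough_open (a point): a point on the axis that a tube lying in the trough has, midway along the trough's open part, 94 mm before the head's face, 85 mm above the table; axes as the polarimeter's. The trough is an aluminium 90-degree V-groove; its lips are 12.5 mm either side of the axis and 7.3 mm below it.
- head_edge (a point): middle of the lower front edge of the overhanging head, above the trough: its underside is 119 mm, its top 187 mm above the table, x -100 to 35 mm. Below it the side x < -34 mm is closed, the +x side open. With the tube home its rear end is between 14 mm before and 10 mm inside this edge: fingers slanting about 40 deg (leaning back to y < 0) reach it; a vertical gripper hits the head.
- lamp_top (a point): middle of the top of the low lamp housing at the other end of the trough, 130 mm (x) by 98 mm (y), 105 mm high above the table, from y -190 to -288 mm of the polarimeter.
- end_stop: bracket of the adjustable end stop, a dark steel block 46 x 36 mm, fixed. Origin: on the trough axis, 125 mm inside the head's face; y is the pushing direction. A steel sleeve (24 mm) juts out of it towards the tube with a sprung brass ring in front: the ring's face stands 5 to 29 mm before this origin, wherever it was last clamped. The ring yields 2 mm at 0.2 to 0.4 N, then is solid.
- tube_long: the wanted polarimeter tube, 112 mm long overall: glass, 16 mm diameter, with a steel cap of 28 mm diameter and 14 mm length at each end and a bulge (23 mm) 24 to 38 mm from the middle on one side. Origin at mid-length on its axis, y along it. 0.10 to 0.18 kg; sliding it along the trough takes up to 2.5 N. Either end may lead. It starts in a case, its axis 30 mm above the table.
- tube_short: the tube that is not wanted, of the same make, 62 mm long overall, no bulge. Origin at mid-length on its axis, y along the tube. It lies in the other case.
- case_a: a tube case, fixed: grey plastic box 110 mm (its x) by 144 mm (its y) by 46 mm high, walls 5 mm, with a hinged lid. Origin in the centre of its underside. The hinge is along the +x side, the lid's knob near the -x side. The tube lies along the case's y at its middle, x 0. Either case may stand left or right; both look the same.
- case_b: the other tube case, the same in every way.
- lid_a (a joint): opening angle of case_a's lid in rad: 0 shut, about 1.6 upright, 3.0 folded right back. A plain hinge: below about 1.6 rad the lid falls shut, beyond about 1.7 it falls back by itself to 3.0, where it lies out of the way. The lid is a 110 x 144 x 6 mm plate, about 0.12 kg.
- lid_a_knob (a point): grip point on the knob of case_a's lid, 26 mm above the lid's plate, 20 mm in from the lid's edge away from the hinge. The knob's head is 20 mm in diameter and ends 6 mm above this point.
- lid_a_hinge (a point): middle of the hinge line of case_a's lid, which runs along the case's y; 46.5 mm above the table.
- lid_b (a joint): opening angle of case_b's lid, as lid_a.
- lid_b_knob (a point): grip point on the knob of case_b's lid, as lid_a_knob.
- lid_b_hinge (a point): middle of the hinge line of case_b's lid.
- jar_1: bystander: small sample jar with a white cap, 34 mm diameter, 68 mm high. Origin under it.
- jar_2: bystander: another such jar.
- vial_1: bystander: amber vial with a black cap, 22 mm diameter, 58 mm high. Origin under it.
- beaker: bystander: glass beaker, 60 mm diameter, 75 mm high. Origin under it.
- spanner: bystander: steel spanner, 150 mm long, lying flat. Origin at its middle.
- bottle_1: bystander: amber spirit bottle with a black cap, 64 mm diameter, 148 mm high. Origin under it.
- bottle_2: bystander: another such bottle.

How it is judged:
By the outcome, as a careful person would: the job done as asked, in the order asked, and still so for the second after the job is handed in, with the robot touching nothing.
It also fails if it takes over 70 s, if anything falls off the work surface, if the arm or the gripper's body presses on something with over 40 N, if the wrist force passes 120 N, or if a joint passes its speed limit or range.

### The arm

A 6-joint arm with a two-finger parallel gripper is mounted at the origin on the work surface. World frame = base frame: x ahead of the robot, y to its left, z up, the work surface at z = 0. Lengths are in m, angles in rad, forces in N, time in s.
With the tool pointing down it reaches from about 0.35 to 0.85 m from the base axis. Payload 8.1 kg.
Tool frame: the origin (TCP) lies at the centre of the arm's flange, where the gripper is bolted on; the fingertips stand 186 mm ahead of it and the grasp point (between the pads) lies 167 mm ahead of it; z points along the fingers, y is the line along which they close (so a half turn about z gives the same grasp; the last joint's range is limited). The gripper opens to 93 mm and grips with 3 to 60 N. Pads are 15 mm wide; open, the fingers measure 128 mm over their backs; the gripper's body (75 mm by 188 mm) begins 65 mm behind the grasp point.
Start: joints at [1.071, 0.13, 1.488, -0, 1.523, -0.085], TCP at [0.242, 0.549, 0.405] pointing down, gripper open.
Joint ranges: [-2.96, 2.96], [-0.89, 2.26], [0.02, 2.5], [-1.34, 4.48], [0, 2.73], [-2.66, 2.66]. Speed limits (rad/s): [2.39, 2.39, 2.79, 3.14, 3.14, 3.14].

### API

Orientations are given as a rotation vector (axis times angle).
In Python, from plant import read_state, read_camera, camera_params, robot gives the robot as it stands.
- The arm moves only by the tool carry_out, never from a script. Its argument "targets" is a list of rows, each an object of numbers: "hand": the opening in per cent of the stroke, from 0 (shut) to 100 (fully open); "x", "y", "z": the shift along the tool's x, y, z in m; "ax", "ay", "az": the turn, a rotation vector about the tool's x, y, z in rad. In form: [{"hand": .., "x": .., "y": .., "z": .., "ax": .., "ay": .., "az": ..}, ...]. A call has 1 to 8 rows; each row is the pose to reach, as a shift and turn from the pose commanded when the call began, along the tool's axes at that moment; what a row does not reach only later rows make up. A row lasts 1/8 s, in which the tool goes at most 62.5 mm and 10.7 degrees, less where a joint would pass 70% of its speed; a pose out of reach is approached as far as the arm can. A call with a gripper value outside its range is refused whole. The fingers move at their own pace and stop on an object; "newtons" is the grip in N (left out, the last holds). Time passes only in rows, so rows that repeat a pose let the fingers close. It gives the time, the measured TCP pose, the force, the opening and the grip force at its end, in the units of the state.
- read_state(): the state, without advancing time (a new reading comes with each control period).
- read_camera(name): name is "scene" or "top" or "wrist"; returns (picture, depth): 480x640x3 uint8, blue, green, red; 480x640 float32, m along the optical axis (not along the pixel's ray), 0 where there is no reading.
- camera_params(name): a dict with "fx", "fy", "cx", "cy" (pixels), "position" and "rotation" of the camera in the world. Camera axes: x right, y up, looking along -z (the intrinsics and any distortion apply to the point x, -y, -z); pixel columns grow to the right and rows downward; lengths in m; the calibration is good to about 2 mm. The wrist camera is an equidistant fisheye: a pixel r from the principal point sees the ray r / f radians off the axis. A picture is of the moment at which its call begins: read the wrist's pose just before it. camera_params takes no time and is no camera call; for the wrist camera it gives the pose at the moment of the call.
- robot.close_job(): hands the job in; it is judged then, once.
The state is a dict: "t": time; "q": joint angles; "dq": joint speeds; "joint_torque": joint torques, N m; "tool_pos": TCP position; "orientation": TCP orientation; "force": force on the tool from outside, world axes, zero at the start; "wrist_torque": the same for the moment, N m; "opening": finger opening in m; "gripper_force": force on a finger pad.
Only numpy, scipy, OpenCV 4.12 (cv2) and the standard library are available. Lean on these libraries where they do the work, as an engineer would, in place of code of your own. Each camera call takes 0.05 s, during which the arm holds its last target. There are 200 camera calls.

## Working session

There is one attempt and no reset: what is moved stays moved. The work goes in short steps, Python scripts to look and compute and a tool call to move; the robot and the scene stay as the last step left them, time stands still between calls to the robot, and variables do not carry over. Pictures are saved under pics/ and viewed, at most 10 in all, crops included, and the job is handed in when it is done.

Besides the shell and the picture viewer there is one more tool, called as a command line: name --argument value ..., lists and objects as JSON in quotes. carry_out: Moves the arm, as the interface text tells. Its arguments: {"type":"object","properties":{"targets":{"type":"array","items":{"type":"object","properties":{"hand":{"type":"number"},"x":{"type":"number"},"y":{"type":"number"},"z":{"type":"number"},"ax":{"type":"number"},"ay":{"type":"number"},"az":{"type":"number"}}}},"newtons":{"type":"number"}},"required":["targets"]}

```bash
ls; mkdir -p pics; python3 - <<'E'
from plant import *
import cv2,numpy as np
s=read_state();print(s)
for n in("top","scene"):
    im,d=read_camera(n);cv2.imwrite(f"pics/{n}0.png",im);np.save(f"{n}0.npy",d);p=camera_params(n);print(n,p)
print(camera_params("wrist"))
E
```

```text
pics
{'t': 0.0, 'q': array([ 1.07063803e+00,  1.31188228e-01,  1.48926619e+00,  4.21492179e-05,
        1.52296720e+00, -8.53681049e-02]), 'dq': array([ 6.21232042e-04,  5.50666286e-05, -6.58874293e-04,  1.21575181e-03,
        1.21401458e-03,  1.85028927e-04]), 'joint_torque': array([-3.89187786e-03, -5.59870148e+01, -4.91736925e+01,  7.64024374e-02,
        3.63318343e-02, -1.75458608e-04]), 'tool_pos': array([0.24164893, 0.54894936, 0.40367814]), 'orientation': array([-6.46776043e-01, -3.07371245e+00,  2.73111591e-03]), 'force': array([ 0.2117182 , -1.23761328,  0.50085175]), 'wrist_torque': array([-0.01632103, -0.02743719,  0.02030098]), 'gripper_force': 0.0, 'opening': 0.09319000860025363}
top {'fx': 547.0648893492684, 'fy': 547.0648893492684, 'cx': 322.36831950142056, 'cy': 247.13666145382956, 'position': array([0.41419892, 0.06984616, 1.26280386]), 'rotation': array([ 0.08743179, -0.07994895, -1.54732752])}
scene {'fx': 498.53766530541947, 'fy': 498.53766530541947, 'cx': 316.1783479878187, 'cy': 242.2297885951868, 'position': array([1.24892771, 0.33062604, 0.7547371 ]), 'rotation': array([0.567944  , 0.80753841, 1.83708719])}
{'fx': 371.64829954431775, 'fy': 371.64829954431775, 'cx': 322.91972004978396, 'cy': 242.36332345815183, 'position': array([0.16831446, 0.58022476, 0.38438108]), 'rotation': array([-0.25801146, -0.1652091 ,  1.14774943])}
```

View pics/top0.png

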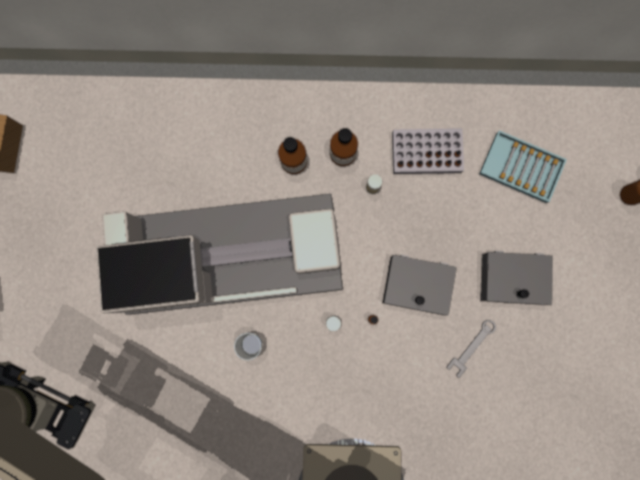

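View pics/scene0.png

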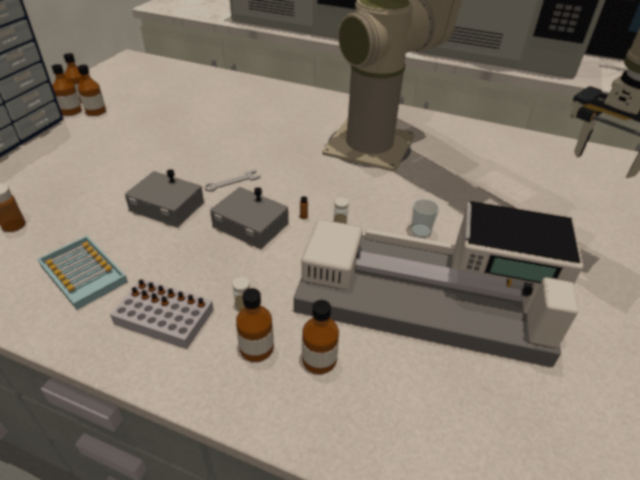

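The top view shows the lids at about (420,285) and (517,278), with knobs at (420,300) and (523,293), so the hinges are on the far side. The head is at (148,273), the trough runs along row ~252 between columns 203 and 290, and the lamp is at (315,240). Next I'll measure with depth and rays.

```bash
cat > h.py <<'E'
import numpy as np,cv2
from scipy.spatial.transform import Rotation as R
from plant import *
def cloud(d,p):
    v,u=np.mgrid[0:480,0:640]
    c=np.stack([(u-p['cx'])/p['fx']*d,-(v-p['cy'])/p['fy']*d,-d],-1)
    return c@R.from_rotvec(p['rotation']).as_matrix().T+p['position']
def ray(uv,p,z):
    uv=np.atleast_2d(np.asarray(uv,float))
    c=np.stack([(uv[:,0]-p['cx'])/p['fx'],-(uv[:,1]-p['cy'])/p['fy'],-np.ones(len(uv))],-1)@R.from_rotvec(p['rotation']).as_matrix().T
    return p['position']+c*((z-p['position'][2])/c[:,2])[:,None]
E
python3 - <<'E'
from h import *
np.set_printoptions(precision=4,suppress=True)
p=camera_params("top");d=np.load("top0.npy");P=cloud(d,p);Z=P[...,2]
print("table z",np.median(Z[200:240,560:620]), np.median(Z[370:440,560:620]))
def rect(box,lo,hi,name):
    u0,v0,u1,v1=box;m=np.zeros(Z.shape,np.uint8);s=Z[v0:v1,u0:u1];m[v0:v1,u0:u1]=(s>lo)&(s<hi)
    m=cv2.morphologyEx(m,cv2.MORPH_OPEN,np.ones((3,3)))
    pts=P[m>0]; q=pts[:,:2].astype(np.float32)
    r=cv2.minAreaRect(q*1000);print(name,len(q),"z",np.median(pts[:,2]),"rect",r)
rect((375,240,465,325),.04,.06,"caseL");rect((470,240,560,315),.04,.06,"caseR")
rect((285,200,345,280),.095,.115,"lamp");rect((90,225,205,320),.175,.2,"head")
rect((205,280,300,310),.055,.08,"wall");rect((130,190,350,310),.035,.055,"plinth")
rect((205,230,288,270),.062,.09,"trough")
for n,b in dict(kL=(405,285,435,312),kR=(508,280,538,306),jar=(320,310,345,335),vial=(362,308,385,330),beak=(230,325,270,362),jar2=(362,170,385,196),b1=(275,130,310,175),b2=(328,122,362,168),headtop=(90,225,205,320)).items():
    u0,v0,u1,v1=b;q=P[v0:v1,u0:u1].reshape(-1,3);z=np.percentile(q[:,2],98);t=q[q[:,2]>z-.006];print(n,"z",z,"xy",np.median(t[:,:2],0),np.ptp(t[:,:2],axis=0))
m=(Z>.065)&(Z<.1);m[:,:375]=0
print([ (c,P[v,u]) for c,(u,v) in {'lampcorner':(337,267)}.items()])
E
```

```text
table z -0.0006670198534226568 -0.0006212364333277876
caseL 3201 z 0.05222382266945691 rect ((466.8833312988281, -141.78927612304688), (145.02871704101562, 114.2192153930664), 79.9929428100586)
caseR 3233 z 0.05196015732569159 rect ((486.7478332519531, -360.55401611328125), (146.73020935058594, 113.97502899169922), 87.96919250488281)
lamp 2711 z 0.10458537485501318 rect ((552.7877197265625, 96.99471282958984), (130.08328247070312, 101.52788543701172), 8.088068008422852)
head 6553 z 0.18614349640188266 rect ((469.5811767578125, 423.1749267578125), (134.7279815673828, 198.04945373535156), 7.916195869445801)
wall 511 z 0.06665362743588243 rect ((434.4505615234375, 227.85890197753906), (190.63763427734375, 37.23826217651367), 89.2252197265625)
plinth 9618 z 0.04510039083633166 rect ((530.4803466796875, 260.4999084472656), (220.7307891845703, 435.2872009277344), 7.886279106140137)
trough 1468 z 0.07277677670895877 rect ((527.5973510742188, 243.56307983398438), (39.32100296020508, 183.89419555664062), 7.907527923583984)
kL z 0.08530319782813635 xy [ 0.4311 -0.1347] [0.0256 0.2137]
kR z 0.08550148580567456 xy [ 0.4491 -0.3577] [0.0455 0.4388]
jar z 0.07119674419704197 xy [0.3757 0.0505] [0.0536 0.0348]
vial z 0.05862246156128854 xy [ 0.386  -0.0391] [0.037  0.1178]
beak z 0.07693032743303166 xy [0.3239 0.2347] [0.1189 0.1921]
jar2 z 0.0707371969321203 xy [ 0.6923 -0.0365] [0.2929 0.1222]
b1 z 0.15008546081569368 xy [0.7499 0.1489] [0.3507 0.0939]
b2 z 0.14934392089026477 xy [0.7719 0.0344] [0.373  0.0503]
headtop z 0.1901606815326575 xy [0.4691 0.4213] [0.1458 0.4511]
[('lampcorner', array([0.4969, 0.0447, 0.102 ]))]
```

```bash
cat >> h.py <<'E'
np.set_printoptions(precision=4,suppress=True)
# direction helpers: Rt(ydir,tilt): tool y along horizontal unit ydir, tool z down tilted by 'tilt' about -y
def Rt(yaw,tilt=0):
    y=np.array([np.cos(yaw),np.sin(yaw),0]);z=np.array([0,0,-1.])
    Rm=np.column_stack([np.cross(y,z),y,z])
    return R.from_rotvec(-y*tilt)*R.from_matrix(Rm)
def rows(targets):
    """targets: (grasp point xyz, Rotation); prints rows relative to the present pose"""
    s=read_state();R0=R.from_rotvec(s['orientation']);p0=s['tool_pos']
    print("t",s['t'],"tcp",p0,"grasp",p0+R0.apply([0,0,.167]),"q",s['q'],"F",s['force'],"op",s['opening'])
    for g,Rg in targets:
        p=np.array(g)-Rg.apply([0,0,.167])
        print(R0.inv().apply(p-p0),(R0.inv()*Rg).as_rotvec())
E
python3 - <<'E'
from h import *
yw=np.radians(80)
rows([((.4318,-.1352,.14),Rt(yw)),((.4318,-.1352,.079),Rt(yw))])
E
```

```text
t 0.1 tcp [0.2417 0.5489 0.4038] grasp [0.2416 0.5487 0.2368] q [ 1.0706  0.1311  1.4892  0.      1.523  -0.0854] F [-0.3787 -0.0337 -0.775 ] op 0.09310653405095642
[-0.4497 -0.5494  0.0976] [-0.0016 -0.0004 -0.2403]
[-0.4497 -0.5493  0.1586] [-0.0016 -0.0004 -0.2403]
```

carry_out --targets '[{"hand": 60, "x": -0.45, "y": -0.549, "z": 0.06, "az": -0.24}, {"hand": 60, "x": -0.45, "y": -0.549, "z": 0.06, "az": -0.24}, {"hand": 60, "x": -0.45, "y": -0.549, "z": 0.06, "az": -0.24}, {"hand": 60, "x": -0.45, "y": -0.549, "z": 0.06, "az": -0.24}, {"hand": 60, "x": -0.45, "y": -0.549, "z": 0.06, "az": -0.24}, {"hand": 60, "x": -0.45, "y": -0.549, "z": 0.06, "az": -0.24}, {"hand": 60, "x": -0.45, "y": -0.549, "z": 0.06, "az": -0.24}, {"hand": 60, "x": -0.45, "y": -0.549, "z": 0.06, "az": -0.24}]' --newtons 15

```text
schema error: expected keys hand, x, y, z, ax, ay, az
```

```bash
python3 - <<'E'
from h import *
yw=np.radians(80)
rows([((.4318,-.1352,.14),Rt(yw)),((.4318,-.1352,.079),Rt(yw))])
E
```

```text
t 0.1 tcp [0.2417 0.5489 0.4038] grasp [0.2416 0.5487 0.2368] q [ 1.0706  0.1311  1.4892  0.      1.523  -0.0854] F [-0.3787 -0.0337 -0.775 ] op 0.09310653405095642
[-0.4497 -0.5494  0.0976] [-0.0016 -0.0004 -0.2403]
[-0.4497 -0.5493  0.1586] [-0.0016 -0.0004 -0.2403]
```

carry_out --targets '[{"hand": 60, "x": -0.45, "y": -0.549, "z": 0.06, "ax": 0, "ay": 0, "az": -0.24}, {"hand": 60, "x": -0.45, "y": -0.549, "z": 0.06, "ax": 0, "ay": 0, "az": -0.24}, {"hand": 60, "x": -0.45, "y": -0.549, "z": 0.06, "ax": 0, "ay": 0, "az": -0.24}, {"hand": 60, "x": -0.45, "y": -0.549, "z": 0.06, "ax": 0, "ay": 0, "az": -0.24}, {"hand": 60, "x": -0.45, "y": -0.549, "z": 0.06, "ax": 0, "ay": 0, "az": -0.24}, {"hand": 60, "x": -0.45, "y": -0.549, "z": 0.06, "ax": 0, "ay": 0, "az": -0.24}, {"hand": 60, "x": -0.45, "y": -0.549, "z": 0.06, "ax": 0, "ay": 0, "az": -0.24}, {"hand": 60, "x": -0.45, "y": -0.549, "z": 0.06, "ax": 0, "ay": 0, "az": -0.24}]' --newtons 15

```text
t: 1.1
tool_pos: [0.3754, 0.0673, 0.3624]
orientation: [0.274, 3.129, 0.0]
force: [1.3, -0.4, 0.1]
opening: 0.0557
gripper_force: 0.0
```

```bash
python3 - <<'E'
from h import *
yw=np.radians(80)
rows([((.4318,-.1352,.14),Rt(yw)),((.4318,-.1352,.079),Rt(yw))])
E
```

```text
t 1.1 tcp [0.3754 0.0673 0.3624] grasp [0.3756 0.0673 0.1954] q [ 0.0427 -0.4831  2.1076  0.0001  1.5164 -1.3537] F [ 1.3034 -0.4061  0.0984] op 0.055670332838288795
[-0.0906 -0.1896  0.0554] [0.0002 0.0006 0.0001]
[-0.0906 -0.1897  0.1164] [0.0002 0.0006 0.0001]
```

carry_out --targets '[{"hand": 60, "x": -0.09, "y": -0.19, "z": 0.055, "ax": 0, "ay": 0, "az": 0}, {"hand": 60, "x": -0.09, "y": -0.19, "z": 0.055, "ax": 0, "ay": 0, "az": 0}, {"hand": 60, "x": -0.09, "y": -0.19, "z": 0.055, "ax": 0, "ay": 0, "az": 0}, {"hand": 60, "x": -0.09, "y": -0.19, "z": 0.055, "ax": 0, "ay": 0, "az": 0}, {"hand": 60, "x": -0.09, "y": -0.19, "z": 0.055, "ax": 0, "ay": 0, "az": 0}]'

```text
t: 1.72
tool_pos: [0.4308, -0.1351, 0.3065]
orientation: [-0.279, -3.127, -0.001]
force: [0.0, 0.9, 0.4]
opening: 0.0555
gripper_force: 0.0
```

```bash
python3 - <<'E'
from h import *
yw=np.radians(80)
rows([((.4318,-.1352,.14),Rt(yw)),((.4318,-.1352,.079),Rt(yw))])
p=camera_params("wrist");im,d=read_camera("wrist");cv2.imwrite("pics/w1.png",im);np.save("w1.npy",d);print(p)
E
```

```text
t 1.725 tcp [ 0.4308 -0.1351  0.3065] grasp [ 0.4304 -0.1349  0.1395] q [-0.4174 -0.2116  2.0029 -0.0002  1.3527 -1.8101] F [0.0499 0.861  0.3694] op 0.055454461106395576
[-0.001   0.     -0.0005] [ 0.0004 -0.0023 -0.0035]
[-0.0012  0.      0.0605] [ 0.0004 -0.0023 -0.0035]
{'fx': 371.64829954431775, 'fy': 371.64829954431775, 'cx': 322.91972004978396, 'cy': 242.36332345815183, 'position': array([ 0.3519, -0.1218,  0.2872]), 'rotation': array([-0.2394, -0.1996,  1.3824])}
```

View pics/w1.png

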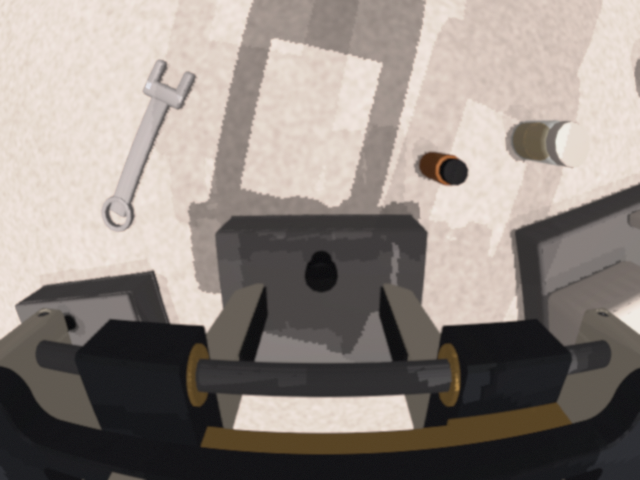

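The wrist view shows the knob at (321,270), midway between the fingertips at about (255,290) and (388,290). I'll descend and grip.

carry_out --targets '[{"hand": 60, "x": -0.001, "y": 0, "z": 0.05, "ax": 0, "ay": 0, "az": 0}, {"hand": 60, "x": -0.001, "y": 0, "z": 0.06, "ax": 0, "ay": 0, "az": 0}, {"hand": 10, "x": -0.001, "y": 0, "z": 0.06, "ax": 0, "ay": 0, "az": 0}, {"hand": 10, "x": -0.001, "y": 0, "z": 0.06, "ax": 0, "ay": 0, "az": 0}, {"hand": 10, "x": -0.001, "y": 0, "z": 0.06, "ax": 0, "ay": 0, "az": 0}, {"hand": 10, "x": -0.001, "y": 0, "z": 0.06, "ax": 0, "ay": 0, "az": 0}]' --newtons 12

```text
t: 2.52
tool_pos: [0.4325, -0.1349, 0.2489]
orientation: [0.274, 3.128, -0.006]
force: [-4.7, -19.2, -0.7]
opening: 0.0204
gripper_force: 10.2
```

```bash
cat >> h.py <<'E'
def lidpath(knob,caseyaw,degs,tilts):
    """knob: gripped point at lid shut; hinge 90 mm further along case x, z .0465"""
    ex=np.array([np.cos(caseyaw),np.sin(caseyaw),0]);h=knob+.09*ex;h[2]=.0465
    v=knob-h;n=R.from_rotvec
    ey=np.array([-ex[1],ex[0],0])
    out=[]
    for a,t in zip(degs,tilts):
        out.append((h+n(ey*np.radians(a)).apply(v),Rt(caseyaw+np.pi/2,np.radians(t))))
    return out
E
python3 - <<'E'
from h import *
s=read_state();k=s['tool_pos']+R.from_rotvec(s['orientation']).apply([0,0,.167]);print(s['gripper_force'],s['opening'])
rows(lidpath(k,np.radians(-10),[12,24,36,48,60,72,84,94,100,105],[7,14,21,28,35,42,49,55,60,60]))
E
```

```text
10.234706826740876 0.020409057431784547
t 2.525 tcp [ 0.4325 -0.1349  0.2489] grasp [ 0.4328 -0.1355  0.0819] q [-0.4143 -0.1391  2.0514 -0.0032  1.2263 -1.8095] F [ -4.6686 -19.1742  -0.7464] op 0.020409057431784547
[ 0.0106 -0.0007 -0.0167] [-0.0037 -0.12    0.0003]
[ 0.0178 -0.0007 -0.0286] [-0.0036 -0.2422  0.0005]
[ 0.0214 -0.0007 -0.0351] [-0.0036 -0.3643  0.0007]
[ 0.0219 -0.0007 -0.0357] [-0.0036 -0.4865  0.0009]
[ 0.0197 -0.0007 -0.0301] [-0.0035 -0.6087  0.0012]
[ 0.0155 -0.0007 -0.0183] [-0.0035 -0.7309  0.0014]
[ 0.0099 -0.0006 -0.0004] [-0.0034 -0.853   0.0016]
[ 0.0049 -0.0005  0.0193] [-0.0034 -0.9577  0.0018]
[ 0.0039 -0.0005  0.0364] [-0.0033 -1.045   0.002 ]
[-0.0031 -0.0005  0.0411] [-0.0033 -1.045   0.002 ]
```

carry_out --targets '[{"hand": 10, "x": 0.0106, "y": -0.002, "z": -0.0167, "ax": 0, "ay": -0.12, "az": 0}, {"hand": 10, "x": 0.018, "y": -0.002, "z": -0.0286, "ax": 0, "ay": -0.24, "az": 0}, {"hand": 10, "x": 0.0214, "y": -0.002, "z": -0.035, "ax": 0, "ay": -0.36, "az": 0}, {"hand": 10, "x": 0.022, "y": -0.002, "z": -0.0357, "ax": 0, "ay": -0.486, "az": 0}, {"hand": 10, "x": 0.0197, "y": -0.002, "z": -0.03, "ax": 0, "ay": -0.609, "az": 0}]'

```text
t: 3.15
tool_pos: [0.4129, -0.1328, 0.2797]
orientation: [0.221, 2.517, -0.072]
force: [1.5, 8.3, -1.6]
opening: 0.019
gripper_force: 12.0
```

```bash
python3 - <<'E'
from h import *
k=np.array([.4328,-.1370,.0819]);s=read_state();print(s['gripper_force'])
rows(lidpath(k,np.radians(-10),[60,72,84,94,101,106],[35,42,49,55,60,60]))
E
```

```text
12.001904672943056
t 3.15 tcp [ 0.4129 -0.1328  0.2797] grasp [ 0.5079 -0.1498  0.1435] q [-0.5151 -0.582   2.3913  0.2808  0.7629 -2.0579] F [ 1.5037  8.2552 -1.6253] op 0.01897652978904194
[ 0.0003 -0.0007  0.0008] [-0.0017  0.0057  0.0002]
[ 0.0036 -0.0007  0.0129] [-0.0017 -0.1165  0.0003]
[ 0.0094 -0.0007  0.0307] [-0.0017 -0.2387  0.0004]
[ 0.0166 -0.0006  0.0497] [-0.0017 -0.3434  0.0005]
[ 0.025  -0.0006  0.0658] [-0.0017 -0.4306  0.0006]
[ 0.0222 -0.0006  0.0738] [-0.0017 -0.4306  0.0006]
```

```bash
python3 - <<'E'
from h import *
k=np.array([.4328,-.1370,.0819])
rows(lidpath(k,np.radians(-10),[72,84,94,101,107],[37,40,43,45,45]))
E
```

```text
t 3.15 tcp [ 0.4129 -0.1328  0.2797] grasp [ 0.5079 -0.1498  0.1435] q [-0.5151 -0.582   2.3913  0.2808  0.7629 -2.0579] F [ 1.5037  8.2552 -1.6253] op 0.01897652978904194
[-0.0109 -0.0007  0.0118] [-0.0017 -0.0292  0.0002]
[-0.0165 -0.0007  0.0265] [-0.0017 -0.0816  0.0003]
[-0.0173 -0.0007  0.0414] [-0.0017 -0.1339  0.0003]
[-0.0167 -0.0006  0.0529] [-0.0017 -0.1688  0.0004]
[-0.02   -0.0006  0.0625] [-0.0017 -0.1688  0.0004]
```

carry_out --targets '[{"hand": 10, "x": -0.011, "y": 0, "z": 0.012, "ax": 0, "ay": -0.03, "az": 0}, {"hand": 10, "x": -0.0165, "y": 0, "z": 0.0265, "ax": 0, "ay": -0.08, "az": 0}, {"hand": 10, "x": -0.0173, "y": 0, "z": 0.0414, "ax": 0, "ay": -0.134, "az": 0}, {"hand": 10, "x": -0.0167, "y": 0, "z": 0.053, "ax": 0, "ay": -0.17, "az": 0}, {"hand": 10, "x": -0.02, "y": 0, "z": 0.0625, "ax": 0, "ay": -0.17, "az": 0}, {"hand": 10, "x": -0.02, "y": 0, "z": 0.0625, "ax": 0, "ay": -0.17, "az": 0}]'

```text
t: 3.9
tool_pos: [0.4696, -0.1432, 0.2481]
orientation: [0.204, 2.335, -0.091]
force: [12.9, 8.2, 25.8]
opening: 0.0158
gripper_force: 16.7
```

```bash
python3 - <<'E'
from h import *
k=np.array([.4328,-.1370,.0819])
rows(lidpath(k,np.radians(-10),[107],[45]))
im,d=read_camera("top");np.save("t1.npy",d);cv2.imwrite("pics/t1.png",im)
s=camera_params("top");P=cloud(d,s);w,_=read_camera("scene");cv2.imwrite("pics/s1.png",w)
E
```

```text
t 3.9 tcp [ 0.4696 -0.1432  0.2481] grasp [ 0.5874 -0.1646  0.1317] q [-0.4856 -0.3552  2.3476  0.5451  0.4298 -2.2964] F [12.883   8.1846 25.7637] op 0.015833259899268128
[ 0.0093 -0.0003  0.0017] [-0.0036  0.014   0.0014]
```

View pics/s1.png

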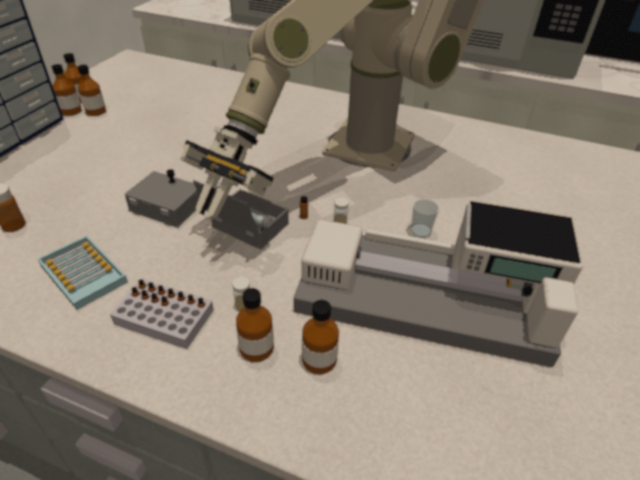

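```bash
python3 - <<'E'
from h import *
a=cv2.imread("pics/s1.png")[130:280,110:310];b=cv2.imread("pics/t1.png")[210:340,350:570]
a=cv2.resize(a,(800,600),interpolation=3)[:, :];cv2.imwrite("pics/c1.png",a)
p=camera_params("top");P=cloud(np.load("t1.npy"),p)
for v in range(240,330,6): print(v,(P[v,384:462:6,2]*1000).astype(int))
E
```

```text
240 [  0   4 222 224 225 137 147 210 213 213 206 220 218]
246 [ -1   0 212 214 212 220 218 220 217 216 211 209 210]
252 [  2 197 203 199  75  84 188 190 217 227 225 222 222]
258 [  0 191 191 194 194 190 185 195 190 261 256 223 224]
264 [  0  31 182   6   9   2 193 256 267 270 270 273 261]
270 [   4   48    6    6    5 1262  242  257  289  292  295  293  262]
276 [ -2  48  36  32   8   8 270 289 298 297 305 301 292]
282 [  0   2  46  37  41  35 279 297 305 314 314 309 304]
288 [ -1   7  19   9   2   8 289 309 322 318 324 321 314]
294 [ 23   7   6   5   8   8 301 317 329 339 341 332 327]
300 [ 43   9   4   7   3   9 311 329 337 344 348 341 336]
306 [ -3   1   4  46  45   3 323 341 350 352 356 352 348]
312 [ -2   2  -1  -1   1   1 331 388 399 407 365 365 356]
318 [  1  -3   1   0   1 374 392 403 412 416 427 377 366]
324 [ -5   3   3  -3 378 390 401 413 422 429 437 425 379]
```

View pics/c1.png

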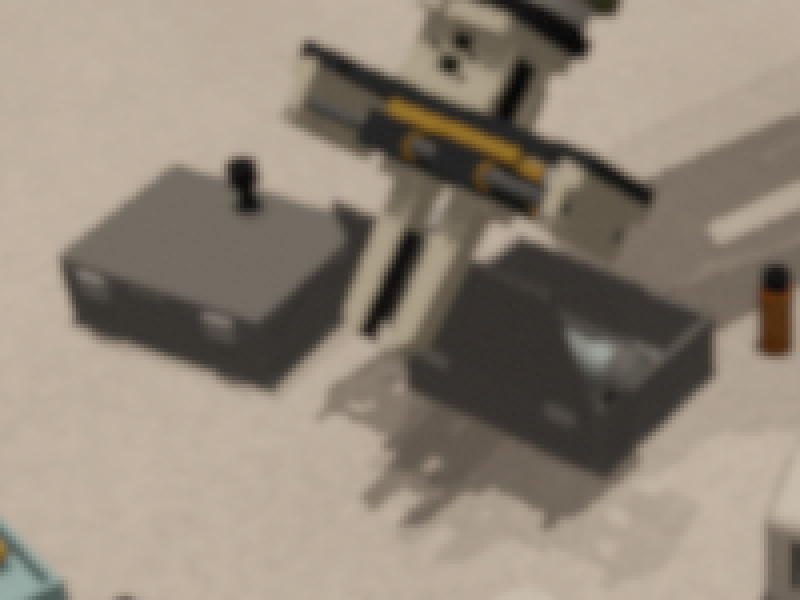

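```bash
python3 - <<'E'
from h import *
im,d=read_camera("wrist");im2,d2=read_camera("scene");np.save("s2.npy",d2)
P=cloud(d2,camera_params("scene"))
h=np.array([.5215,-.1515]);ex=np.array([np.cos(np.radians(-10)),np.sin(np.radians(-10))]);ey=np.array([-ex[1],ex[0]])
q=P[...,:2]-h;a=q@ex;b=q@ey;m=(abs(b)<.07)&(a>-.12)&(a<.14)&(P[...,2]>.01)&(P[...,2]<.17)
H=np.histogram2d(P[...,2][m],a[m],bins=[np.arange(.01,.18,.01),np.arange(-.12,.141,.02)])[0].astype(int)
print(np.arange(-110,140,20));[print(int(1000*z),r) for z,r in zip(np.arange(.01,.17,.01),H)]
cv2.imwrite("pics/w2.png",np.hstack([cv2.resize(im,(512,384)),cv2.resize(cv2.imread("pics/t1.png")[200:340,380:470],(247,384))]))
E
```

```text
[-110  -90  -70  -50  -30  -10   10   30   50   70   90  110  130]
10 [104   2   1   6   5  99  53   0   0   0   0   0   0]
20 [139   7   4  29   1  89  57   0   0   0   0   0   0]
30 [148  14  13  98   0  59  62   0   0   0   0   0   0]
40 [145  22  16  46   7   7  59   0   0   0   0   0   0]
50 [ 0  0  0  0  0  0 87  0  0  0  0  0  0]
60 [ 0  0  0  0  0  0 92  0  0  0  0  0  0]
69 [ 0  0  0  0  0  0 84  0  0  0  0  0  0]
80 [ 0  0  0  0  0  0 85  0  0  0  0  0  0]
90 [ 0  0  0  0  0  0 41 33  0  0  0  0  0]
99 [ 0  0  0  0  0  0  2 73  0  0  0  0  0]
110 [ 0  0  0  0  0  0  0 80  0 18  1  0  0]
120 [ 0  0  0  0  0  0  0 77  4 57 39  0  0]
130 [  0   0   0   0   0   0   0  89  23 115  13   0   0]
140 [ 0  0  0  0  0  0  0 98 53 96  0  0  0]
150 [  0   0   0   0   0   1   0  83 131  13   0   0   0]
160 [  0   0   0   0   0   7  16  56 104   0   0   0   0]
```

View pics/w2.png

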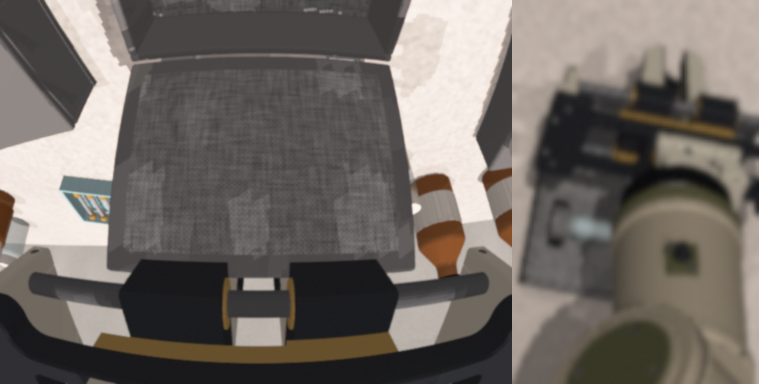

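The wrist view shows the lid plate standing in front of the camera, and the scene depth puts it at about 107°. The fingers hold the knob. I'll release so it falls back.

carry_out --targets '[{"hand": 55, "x": 0, "y": 0, "z": 0, "ax": 0, "ay": 0, "az": 0}, {"hand": 55, "x": 0, "y": 0, "z": 0, "ax": 0, "ay": 0, "az": 0}, {"hand": 55, "x": 0, "y": 0, "z": 0, "ax": 0, "ay": 0, "az": 0}, {"hand": 55, "x": 0, "y": 0, "z": 0, "ax": 0, "ay": 0, "az": 0}, {"hand": 55, "x": -0.02, "y": 0, "z": -0.06, "ax": 0, "ay": 0, "az": 0}, {"hand": 55, "x": -0.04, "y": 0, "z": -0.12, "ax": 0, "ay": 0.18, "az": 0}, {"hand": 55, "x": -0.05, "y": 0, "z": -0.14, "ax": 0, "ay": 0.36, "az": 0}]'

```text
t: 4.97
tool_pos: [0.4005, -0.1305, 0.3753]
orientation: [0.237, 2.69, -0.055]
force: [1.9, -0.3, -1.4]
opening: 0.0507
gripper_force: 0.0
```

```bash
python3 - <<'E'
from h import *
rows([((.4669,-.1418,.16),Rt(np.radians(80))),((.4669,-.1418,.043),Rt(np.radians(80-90))),((.4669,-.1418,.043),Rt(np.radians(80+90)))])
im,d=read_camera("wrist");cv2.imwrite("pics/w3.png",im);im,d=read_camera("top");np.save("t2.npy",d);cv2.imwrite("pics/t2.png",im)
P=cloud(d,camera_params("top"))
for v in range(216,324,6): print(v,(P[v,372:472:6,2]*1000).astype(int))
E
```

```text
t 4.975 tcp [ 0.4005 -0.1305  0.3753] grasp [ 0.4708 -0.1432  0.2244] q [-0.4987 -0.6258  2.21    0.1487  1.1389 -1.9271] F [ 1.9325 -0.3292 -1.3994] op 0.050685574181115654
[-0.0402  0.0006  0.0725] [-0.0017  0.4425 -0.0015]
[0.0099 0.0007 0.1782] [0.3456 0.3482 1.5414]
[0.0099 0.0007 0.1782] [-0.3484  0.3458 -1.5442]
216 [ 0 -3  0 -2  0 -6 -1  0  0 -2  3  0 -4  0 -1 -6 -1]
222 [-2  0  2 -5 -1  0  2 -7  1  0  0 -4  0 -4  3  0  1]
228 [ 0  0  0 -1 -3  0  1 -3  0  0  1 -2  0 -1 -1  0 -3]
234 [ 0  0  0 -2 -1  0 -1 -1 -4 -1 -2  0 -1 -1 -1  2 -1]
240 [   3    1   -1   -1   -1    0    0    0   -3    3  138  147    0    0
   -1 1262    0]
246 [ -2  -2   0   3  -1 153   0   0   3  -3 137 139   0  -4   0  -2   4]
252 [  0   2   0  -1  93 114 131 144 155 153 157   2   0   0   0   4  -4]
258 [   0    0    1    4   39   48   44   61   84   95  109  129  146  156
  156  154 1262]
264 [  0   0   0  31   6   7   5   2   4  28  46  46  55  76  90 104  -3]
270 [ -3   2   2  48 322 318   1   4 223  10   7   6   5   8  -4  -2  -2]
276 [  0   4   0  47 341 338 341 317 321 324 320   1   6  22   0   1   3]
282 [  1   0   0   8 335 336 335 306 322 323 314 313 315 315 249 313 314]
288 [  -1    1    3    5  329  329  332  338  334  336  333  330  324   42
  272  318 1262]
294 [  4   4  19 323 324 325   7 309 311 310 325 344 380 380 375 337 328]
300 [1262    0   45  319  323  323    5  304  304  306  327  390  415  417
  421  414  385]
306 [  0   0  -2 316 319 317 319 320 314 312 410 424 429 434 434 429 425]
312 [  0   1  -3   0 315   2  -1 294 294 401 421 434 481 452 456 453 445]
318 [ 60  -1   0   2   0   1   0   4  -1 416 431 450 478 477 473 471 468]
```

View pics/w3.png

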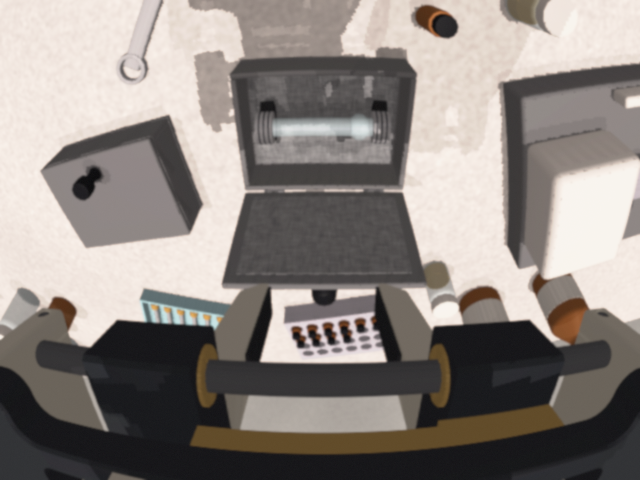

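Wrist view: the long tube with its bulge lies in the open case, with ends at about (258,126) and (388,125). The lid still looks upright. I'll compute the tube pose and re-check the lid.

```bash
cat >> h.py <<'E'
def fray(uv,p,z):
    uv=np.atleast_2d(np.asarray(uv,float))-[p['cx'],p['cy']]
    r=np.linalg.norm(uv,axis=1);th=r/p['fx']
    c=np.stack([uv[:,0]/r*np.sin(th),-uv[:,1]/r*np.sin(th),-np.cos(th)],-1)@R.from_rotvec(p['rotation']).as_matrix().T
    return p['position']+c*((z-p['position'][2])/c[:,2])[:,None]
E
python3 - <<'E'
from h import *
p=camera_params("wrist");q=fray([(258,126),(388,125)],p,.033);print(q,np.linalg.norm(q[1]-q[0]),np.degrees(np.arctan2(*(q[1]-q[0])[[1,0]])),q.mean(0))
c=q.mean(0);rows([((.4669,-.1418,.2),Rt(np.radians(-10)))])
E
```

```text
[[ 0.4591 -0.1997  0.033 ]
 [ 0.4774 -0.0893  0.033 ]] 0.11191401782414728 80.58681333822967 [ 0.4683 -0.1445  0.033 ]
t 5.075 tcp [ 0.402  -0.1309  0.3791] grasp [ 0.4731 -0.1438  0.2285] q [-0.4982 -0.6243  2.2029  0.1497  1.14   -1.9287] F [ 1.4394 -0.3516  0.7108] op 0.051052973456693976
[-0.0541  0.0005  0.0394] [0.3488 0.3525 1.543 ]
```

carry_out --targets '[{"hand": 45, "x": -0.054, "y": 0, "z": 0.03, "ax": 0.349, "ay": 0.352, "az": 1.543}, {"hand": 45, "x": -0.054, "y": 0, "z": 0.03, "ax": 0.349, "ay": 0.352, "az": 1.543}, {"hand": 45, "x": -0.054, "y": 0, "z": 0.03, "ax": 0.349, "ay": 0.352, "az": 1.543}, {"hand": 45, "x": -0.054, "y": 0, "z": 0.03, "ax": 0.349, "ay": 0.352, "az": 1.543}, {"hand": 45, "x": -0.054, "y": 0, "z": 0.03, "ax": 0.349, "ay": 0.352, "az": 1.543}, {"hand": 45, "x": -0.054, "y": 0, "z": 0.03, "ax": 0.349, "ay": 0.352, "az": 1.543}, {"hand": 45, "x": -0.054, "y": 0, "z": 0.03, "ax": 0.349, "ay": 0.352, "az": 1.543}, {"hand": 45, "x": -0.054, "y": 0, "z": 0.03, "ax": 0.349, "ay": 0.352, "az": 1.543}]'

```text
t: 6.08
tool_pos: [0.4629, -0.1409, 0.3678]
orientation: [2.244, 2.144, -0.002]
force: [0.1, 0.3, 0.3]
opening: 0.0419
gripper_force: 0.0
```

```bash
python3 - <<'E'
from h import *
rows([((.468,-.1438,.18),Rt(np.radians(-9.7))),((.468,-.1438,.043),Rt(np.radians(-9.7)))])
im,d=read_camera("scene")
P=cloud(d,camera_params("scene"))
h=np.array([.5215,-.1515]);ex=np.array([np.cos(np.radians(-10)),np.sin(np.radians(-10))]);ey=np.array([-ex[1],ex[0]])
q=P[...,:2]-h;a=q@ex;b=q@ey;m=(abs(b)<.07)&(a>-.12)&(a<.14)&(P[...,2]>.01)&(P[...,2]<.17)
H=np.histogram2d(P[...,2][m],a[m],bins=[np.arange(.01,.18,.01),np.arange(-.12,.141,.02)])[0].astype(int)
print(np.arange(-110,140,20));[print(int(1000*z),r) for z,r in zip(np.arange(.01,.17,.01),H)]
im,d=read_camera("wrist");cv2.imwrite("pics/w4.png",im)
E
```

```text
t 6.075 tcp [ 0.4629 -0.1409  0.3678] grasp [ 0.4671 -0.1457  0.2009] q [-0.3949 -0.1867  1.8671 -0.0168  1.4266 -0.347 ] F [0.0796 0.3088 0.3316] op 0.04193696373613881
[-0.0021  0.0047  0.021 ] [0.0285 0.0258 0.1235]
[0.0017 0.001  0.1579] [0.0285 0.0258 0.1235]
[-110  -90  -70  -50  -30  -10   10   30   50   70   90  110  130]
10 [ 66   1   4   2   3 109  42   0   0   0   0   0   0]
20 [ 83   1   3  23   2 102  44   0   0   0   0   0   0]
30 [84  2 14 64  5 63 81  0  0  0  0  0  0]
40 [100   6  12  40   8   6  74   0   0   0   0   0   0]
50 [  1   0   0   0   0   0 167   0   0   0   0   0   0]
60 [  0   0   0   0   0   0 165   0   0   0   0   0   0]
69 [  0   0   0   0   0   0 160   0   0   0   0   0   0]
80 [  0   0   0   0   0   0 175   0   0   0   0   0   0]
90 [  0   0   0   0   0   0 157   0   0   0   0   0   0]
99 [  0   0   0   0   0   0 149   0   0   0   0   0   0]
110 [  0   0   0   0   0   0 154   0   0   0   0   0   0]
120 [  0   0   0   0   0   0 147   3   1   0   0   0   0]
130 [  0   0   0   0   0   0 192  35   9   0   0   0   0]
140 [  0   0   0   0   0   0 199  43   3   0   0   0   0]
150 [  0   0   0   0   0   0 197   0   0   0   0   0   0]
160 [0 0 0 0 0 0 0 0 0 0 0 0 0]
```

carry_out --targets '[{"hand": 45, "x": -0.001, "y": 0.0035, "z": 0.06, "ax": 0.028, "ay": 0.026, "az": 0.123}, {"hand": 45, "x": 0, "y": 0.02, "z": 0.06, "ax": 0.028, "ay": 0.026, "az": 0.123}, {"hand": 45, "x": 0.003, "y": 0.035, "z": 0.06, "ax": 0.028, "ay": 0.026, "az": 0.123}, {"hand": 45, "x": 0.005, "y": 0.05, "z": 0.06, "ax": 0.028, "ay": 0.026, "az": 0.123}, {"hand": 45, "x": 0.007, "y": 0.065, "z": 0.06, "ax": 0.028, "ay": 0.026, "az": 0.123}, {"hand": 45, "x": 0.008, "y": 0.075, "z": 0.06, "ax": 0.028, "ay": 0.026, "az": 0.123}, {"hand": 45, "x": 0.005, "y": 0.035, "z": 0.06, "ax": 0.028, "ay": 0.026, "az": 0.123}, {"hand": 45, "x": -0.001, "y": 0.0035, "z": 0.06, "ax": 0.028, "ay": 0.026, "az": 0.123}]'

```text
t: 7.18
tool_pos: [0.4667, -0.1438, 0.3079]
orientation: [2.391, 2.036, -0.002]
force: [0.5, -0.4, 1.3]
opening: 0.0414
gripper_force: 0.0
```

```bash
python3 - <<'E'
from h import *
rows([((.468,-.1438,.10),Rt(np.radians(-9.7))),((.468,-.1438,.043),Rt(np.radians(-9.7)))])
im,d=read_camera("scene")
P=cloud(d,camera_params("scene"))
h=np.array([.5215,-.1515]);ex=np.array([np.cos(np.radians(-10)),np.sin(np.radians(-10))]);ey=np.array([-ex[1],ex[0]])
q=P[...,:2]-h;a=q@ex;b=q@ey;m=(abs(b)<.07)&(a>-.12)&(a<.14)&(P[...,2]>.01)&(P[...,2]<.17)
H=np.histogram2d(P[...,2][m],a[m],bins=[np.arange(.01,.18,.01),np.arange(-.12,.141,.02)])[0].astype(int)
print(np.arange(-110,140,20));[print(int(1000*z),r) for z,r in zip(np.arange(.01,.17,.01),H)]
im,d=read_camera("wrist");cv2.imwrite("pics/w4.png",im)
E
```

```text
t 7.175 tcp [ 0.4667 -0.1438  0.3079] grasp [ 0.4667 -0.1441  0.1409] q [-0.4033 -0.1066  1.9068 -0.0016  1.3407 -0.2427] F [ 0.4579 -0.4095  1.3206] op 0.04144167824864825
[0.0003 0.0012 0.0409] [0.0003 0.0017 0.0091]
[0.0004 0.0012 0.0979] [0.0003 0.0017 0.0091]
[-110  -90  -70  -50  -30  -10   10   30   50   70   90  110  130]
10 [119  12   5  42  23  50  20   0   0   0   0   0   0]
20 [135  23   6  77  18  27  16   0   0   0   0   0   0]
30 [142  21  37 262  31  14   4   0   0   0   0   0   0]
40 [146  24  32  87  26  88  15   0   0   0   0   0   0]
50 [ 0  0  0  0  0  0 49  0  0  0  0  0  0]
60 [ 0  0  0  0  0  0 22 41  0  0  0  0  0]
69 [ 0  0  0  0  0  0  0 66  2  0 15  0  0]
80 [ 0  0  0  0  0  0  0  1 66  0 62  0  0]
90 [ 0  0  0  0  0  0  0  0 42 35 25  0  0]
99 [ 0  0  0  0  0  0  0  0  0 87  5  0  0]
110 [  0   0   0   0   1   0   0   0   0  18 184   0   0]
120 [ 0  7 21  0 11  0  0  0  0  0  0  0  0]
130 [ 0  8 30  0 24 14  0  0  0  0  0  0  0]
140 [ 0 10 28  0 26 16  0  0  0  0  0  0  0]
150 [ 0 13 28  0 17 20  0  0  0  0  0  0  0]
160 [ 0 12 27  0 18 24  0  0  0  0  0  0  0]
```

View pics/w4.png

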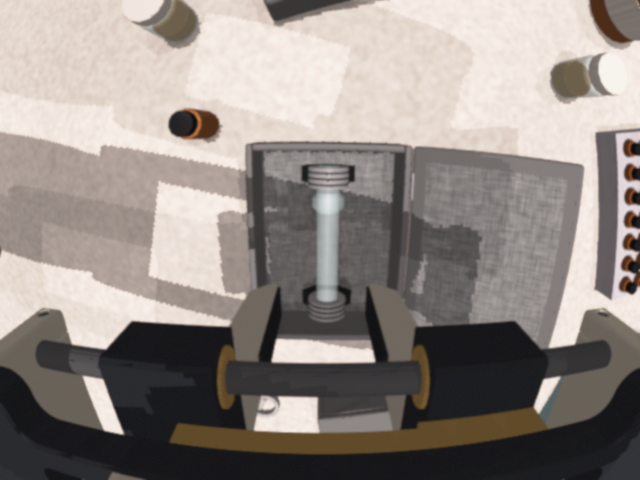

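The wrist view shows the lid falling back to the right and the tube between the fingers at column ~327, from (328,165) to (327,320). I'll descend and grip the glass at its middle.

carry_out --targets '[{"hand": 45, "x": 0, "y": 0.001, "z": 0.05, "ax": 0, "ay": 0, "az": 0.009}, {"hand": 45, "x": 0, "y": 0.001, "z": 0.085, "ax": 0, "ay": 0, "az": 0.009}, {"hand": 45, "x": 0, "y": 0.001, "z": 0.097, "ax": 0, "ay": 0, "az": 0.009}, {"hand": 45, "x": 0, "y": 0.001, "z": 0.099, "ax": 0, "ay": 0, "az": 0.009}, {"hand": 5, "x": 0, "y": 0.001, "z": 0.099, "ax": 0, "ay": 0, "az": 0.009}, {"hand": 5, "x": 0, "y": 0.001, "z": 0.099, "ax": 0, "ay": 0, "az": 0.009}, {"hand": 5, "x": 0, "y": 0.001, "z": 0.099, "ax": 0, "ay": 0, "az": 0.009}, {"hand": 5, "x": 0, "y": 0.001, "z": 0.099, "ax": 0, "ay": 0, "az": 0.009}]' --newtons 15

```text
t: 8.28
tool_pos: [0.4674, -0.1443, 0.2103]
orientation: [-2.403, -2.02, 0.006]
force: [-13.1, 1.9, 12.2]
opening: 0.0154
gripper_force: 15.0
```

```bash
cat >> h.py <<'E'
PY=np.radians(8.0);PEX=np.array([np.cos(PY),np.sin(PY),0]);PEY=np.array([-np.sin(PY),np.cos(PY),0]);PO=np.array([.5154,.3302,0])
def pol(x,y,z): return PO+x*PEX+y*PEY+[0,0,z]
def inpol(p): q=np.asarray(p)-PO; return np.stack([q@PEX,q@PEY,q[...,2]],-1)
E
python3 - <<'E'
from h import *
print(read_state()['gripper_force'])
rows([((.468,-.1438,.2),Rt(np.radians(-9.7))),(pol(0,-.08,.2),Rt(PY)),(pol(0,-.08,.13),Rt(PY)),(pol(0,-.08,.100),Rt(PY))])
# refine trough lips / head face from first top depth
P=cloud(np.load("top0.npy"),camera_params("top"));Q=inpol(P)
for y0 in np.arange(-.17,-.02,.03):
    m=(abs(Q[...,1]-y0)<.015)&(Q[...,2]>.068)&(Q[...,2]<.082)&(abs(Q[...,0])<.03);print(y0,m.sum(),np.percentile(Q[m][:,0],[2,50,98]),np.median(Q[m][:,2]))
m=(Q[...,2]>.18)&(Q[...,2]<.192);print(np.percentile(Q[m],[1,99],axis=0))
E
```

```text
15.002811849117279
t 8.275 tcp [ 0.4674 -0.1443  0.2103] grasp [ 0.4667 -0.1445  0.0433] q [-0.4032  0.0247  1.9735 -0.003   1.147  -0.2293] F [-13.0542   1.8642  12.2019] op 0.015389821749506826
[ 0.0003 -0.0001 -0.1567] [-0.0041  0.0019 -0.0033]
[ 0.3992 -0.0103 -0.1574] [-0.0043  0.0012 -0.3122]
[ 0.3994 -0.01   -0.0874] [-0.0043  0.0012 -0.3122]
[ 0.3994 -0.0098 -0.0574] [-0.0043  0.0012 -0.3122]
-0.17 191 [-0.0192 -0.0022  0.0184] 0.07342851323818911
-0.14 202 [-0.0187  0.0013  0.0186] 0.07376505169258141
-0.11000000000000001 205 [-0.0191  0.      0.0185] 0.07382363495118938
-0.08000000000000002 199 [-0.0187  0.0021  0.0186] 0.07347144535223982
-0.05000000000000002 205 [-0.0187  0.0024  0.0189] 0.07372569495421999
-0.020000000000000018 210 [-0.019  -0.0006  0.0185] 0.07366453659966232
[[-0.095   0.0018  0.1807]
 [ 0.0296  0.1896  0.1907]]
```

carry_out --targets '[{"hand": 5, "x": 0, "y": 0, "z": -0.04, "ax": 0, "ay": 0, "az": 0}, {"hand": 5, "x": 0, "y": 0, "z": -0.1, "ax": 0, "ay": 0, "az": 0}, {"hand": 5, "x": 0, "y": 0, "z": -0.157, "ax": 0, "ay": 0, "az": 0}, {"hand": 5, "x": 0.05, "y": 0, "z": -0.157, "ax": 0, "ay": 0, "az": -0.05}, {"hand": 5, "x": 0.1, "y": 0, "z": -0.157, "ax": 0, "ay": 0, "az": -0.1}, {"hand": 5, "x": 0.15, "y": -0.005, "z": -0.157, "ax": 0, "ay": 0, "az": -0.2}, {"hand": 5, "x": 0.2, "y": -0.01, "z": -0.157, "ax": 0, "ay": 0, "az": -0.3}]'

```text
t: 9.15
tool_pos: [0.493, 0.0562, 0.3672]
orientation: [2.071, 2.359, -0.001]
force: [1.0, -0.5, -1.0]
opening: 0.0155
gripper_force: 15.0
```

```bash
python3 - <<'E'
from h import *
print(read_state()['gripper_force'])
rows([(pol(0,-.09,z),Rt(PY)) for z in (.2,.13,.1)])
E
```

```text
14.998958855867386
t 9.15 tcp [0.493  0.0562 0.3672] grasp [0.4933 0.0559 0.2002] q [ 0.0108 -0.1337  1.8207 -0.0018  1.4531 -0.1192] F [ 0.966  -0.4811 -1.    ] op 0.015533089127369797
[ 0.1788  0.0586 -0.0001] [ 0.0013  0.002  -0.0094]
[0.179  0.0585 0.0699] [ 0.0013  0.002  -0.0094]
[0.179  0.0585 0.0999] [ 0.0013  0.002  -0.0094]
```

carry_out --targets '[{"hand": 5, "x": 0.06, "y": 0.02, "z": 0, "ax": 0, "ay": 0, "az": -0.009}, {"hand": 5, "x": 0.12, "y": 0.04, "z": 0, "ax": 0, "ay": 0, "az": -0.009}, {"hand": 5, "x": 0.179, "y": 0.0585, "z": 0, "ax": 0, "ay": 0, "az": -0.009}, {"hand": 5, "x": 0.179, "y": 0.0585, "z": 0.03, "ax": 0, "ay": 0, "az": -0.009}, {"hand": 5, "x": 0.179, "y": 0.0585, "z": 0.07, "ax": 0, "ay": 0, "az": -0.009}, {"hand": 5, "x": 0.179, "y": 0.0585, "z": 0.07, "ax": 0, "ay": 0, "az": -0.009}]'

```text
t: 9.9
tool_pos: [0.5268, 0.2391, 0.2927]
orientation: [-2.063, -2.366, 0.012]
force: [-1.2, -0.6, -1.2]
opening: 0.0151
gripper_force: 15.0
```

```bash
python3 - <<'E'
from h import *
rows([(pol(0,-.09,z),Rt(PY)) for z in (.13,.1,.098)])
p=camera_params("wrist");im,d=read_camera("wrist");cv2.imwrite("pics/w5.png",im);print(p)
E
```

```text
t 9.9 tcp [0.5268 0.2391 0.2927] grasp [0.5257 0.2384 0.1257] q [ 0.3381  0.1567  1.668  -0.0019  1.3245  0.202 ] F [-1.2152 -0.6122 -1.1616] op 0.015118202903886113
[ 0.0018  0.0013 -0.0043] [-0.007   0.0033 -0.0031]
[0.0019 0.0015 0.0257] [-0.007   0.0033 -0.0031]
[0.0019 0.0015 0.0277] [-0.007   0.0033 -0.0031]
{'fx': 371.64829954431775, 'fy': 371.64829954431775, 'cx': 322.91972004978396, 'cy': 242.36332345815183, 'position': array([0.5154, 0.3172, 0.273 ]), 'rotation': array([-0.2938, -0.0128,  0.1366])}
```

View pics/w5.png

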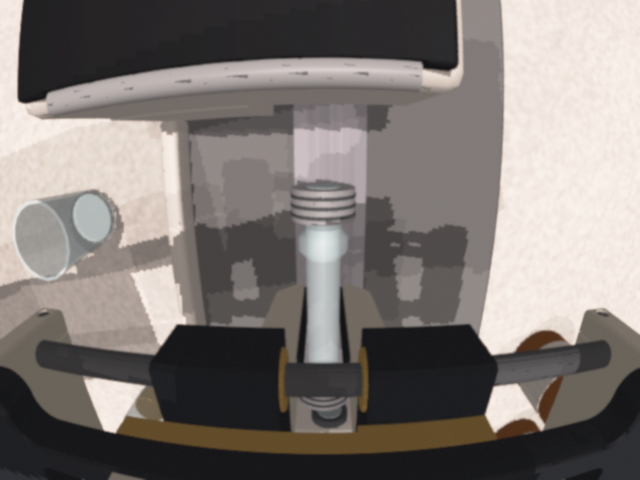

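The wrist view shows the tube above the trough: front cap spans columns 291–356 at row 200, and the trough edges are at about 294/367 at row 150. I'll check the lateral offset with rays.

```bash
python3 - <<'E'
from h import *
p=camera_params("wrist")
print("cap",inpol(fray([(291,200),(356,200),(323,185)],p,.112)))
print("trough",inpol(fray([(294,150),(367,150),(294,120),(366,120)],p,.0777)))
print("tubemid",inpol(fray([(306,300),(342,300)],p,.112)))
E
```

```text
cap [[-0.0156 -0.0424  0.112 ]
 [ 0.0135 -0.0425  0.112 ]
 [-0.0013 -0.0357  0.112 ]]
trough [[-0.0167 -0.0215  0.0777]
 [ 0.022  -0.0215  0.0777]
 [-0.0165 -0.0055  0.0777]
 [ 0.0213 -0.0055  0.0777]]
tubemid [[-0.0098 -0.0916  0.112 ]
 [ 0.0078 -0.0916  0.112 ]]
```

carry_out --targets '[{"hand": 5, "x": 0.001, "y": 0.0025, "z": 0.01, "ax": -0.007, "ay": 0.003, "az": -0.003}, {"hand": 5, "x": 0.001, "y": 0.0025, "z": 0.018, "ax": -0.007, "ay": 0.003, "az": -0.003}, {"hand": 5, "x": 0.001, "y": 0.0025, "z": 0.022, "ax": -0.007, "ay": 0.003, "az": -0.003}, {"hand": 5, "x": 0.001, "y": 0.0025, "z": 0.025, "ax": -0.007, "ay": 0.003, "az": -0.003}, {"hand": 5, "x": 0.001, "y": 0.0025, "z": 0.025, "ax": -0.007, "ay": 0.003, "az": -0.003}]'

```text
t: 10.58
tool_pos: [0.5308, 0.2407, 0.2711]
orientation: [2.059, 2.368, 0.009]
force: [-0.1, -0.0, -0.5]
opening: 0.0153
gripper_force: 15.0
```

```bash
python3 - <<'E'
from h import *
rows([(pol(0,-.09,z),Rt(PY)) for z in (.1,.098)]);s=read_state();print(s['force'],s['wrist_torque'],inpol(s['tool_pos']+R.from_rotvec(s['orientation']).apply([0,0,.167])))
E
```

```text
t 10.575 tcp [0.5308 0.2407 0.2711] grasp [0.5319 0.241  0.1041] q [ 0.3378  0.183   1.6804 -0.0003  1.2714  0.1989] F [-0.1393 -0.0354 -0.5404] op 0.01526560650350795
[ 0.0008 -0.0028  0.0041] [ 0.0067 -0.0011 -0.0006]
[ 0.0008 -0.0028  0.0061] [ 0.0067 -0.0011 -0.0006]
[-0.1393 -0.0354 -0.5404] [-0.0457  0.1015  0.0355] [ 0.0039 -0.0906  0.1041]
```

carry_out --targets '[{"hand": 5, "x": 0, "y": -0.002, "z": 0.002, "ax": 0.006, "ay": 0, "az": 0}, {"hand": 5, "x": 0, "y": -0.002, "z": 0.0045, "ax": 0.006, "ay": 0, "az": 0}, {"hand": 5, "x": 0, "y": -0.002, "z": 0.006, "ax": 0.006, "ay": 0, "az": 0}, {"hand": 5, "x": 0, "y": -0.002, "z": 0.006, "ax": 0.006, "ay": 0, "az": 0}]'

```text
t: 11.08
tool_pos: [0.5289, 0.2405, 0.2655]
orientation: [-2.061, -2.37, -0.002]
force: [-2.7, -0.3, 2.5]
opening: 0.0154
gripper_force: 15.0
```

```bash
python3 - <<'E'
from h import *
rows([(pol(0,-.09,z),Rt(PY)) for z in (.1,.098)]);s=read_state();print(s['force'],s['wrist_torque'],inpol(s['tool_pos']+R.from_rotvec(s['orientation']).apply([0,0,.167])))
E
```

```text
t 11.075 tcp [0.5289 0.2405 0.2655] grasp [0.529  0.2407 0.0985] q [0.3382 0.1872 1.6866 0.001  1.2667 0.1988] F [-2.6735 -0.2759  2.48  ] op 0.015441397967055185
[ 0.0007 -0.0009 -0.0015] [ 0.0009 -0.0011 -0.0005]
[ 0.0007 -0.0009  0.0005] [ 0.0009 -0.0011 -0.0005]
[-2.6735 -0.2759  2.48  ] [-0.1441  0.5145  0.0066] [ 0.001  -0.0905  0.0985]
```

carry_out --targets '[{"hand": 5, "x": 0, "y": -0.001, "z": 0.0005, "ax": 0, "ay": 0, "az": 0}, {"hand": 5, "x": 0, "y": -0.001, "z": 0.0005, "ax": 0, "ay": 0, "az": 0}, {"hand": 45, "x": 0, "y": -0.001, "z": 0.0, "ax": 0, "ay": 0, "az": 0}, {"hand": 45, "x": 0, "y": -0.001, "z": 0.0, "ax": 0, "ay": 0, "az": 0}, {"hand": 45, "x": 0, "y": -0.001, "z": 0.0, "ax": 0, "ay": 0, "az": 0}, {"hand": 45, "x": 0, "y": -0.001, "z": -0.04, "ax": 0, "ay": 0, "az": 0}, {"hand": 45, "x": 0, "y": -0.001, "z": -0.08, "ax": 0, "ay": 0, "az": 0}]'

```text
t: 11.95
tool_pos: [0.5274, 0.2401, 0.3452]
orientation: [-2.061, -2.369, 0.001]
force: [0.4, 0.3, -0.1]
opening: 0.0417
gripper_force: 0.0
```

```bash
python3 - <<'E'
from h import *
c=camera_params("top");im,d=read_camera("top");P=cloud(d,c)
p=camera_params("wrist");im,d=read_camera("wrist");cv2.imwrite("pics/w6.png",im)
# bright/steel profile along trough axis: project using fisheye depth (z-depth) to cloud
v,u=np.mgrid[0:480,0:640];dx=u-p['cx'];dy=v-p['cy'];r=np.hypot(dx,dy);th=r/p['fx'];k=np.tan(th)/np.maximum(r,1e-6)
C=np.stack([dx*k*d,-dy*k*d,-d],-1)@R.from_rotvec(p['rotation']).as_matrix().T+p['position'];Q=inpol(C)
for y0 in np.arange(-.15,-.02,.006):
    m=(abs(Q[...,1]-y0)<.003)&(abs(Q[...,0])<.018)&(Q[...,2]>.06)&(Q[...,2]<.11)&(v<480)
    if m.sum()>5:
        q=Q[m];t=q[q[:,2]>.0]
        hi=q[q[:,2]>np.percentile(q[:,2],90)-.002]
        print(round(y0,3),m.sum(),"zmax",np.percentile(q[:,2],97),"x",np.median(hi[:,0]))
E
```

```text
-0.15 56 zmax 0.07642007287083591 x -0.014643250426706549
-0.144 278 zmax 0.10007208588995499 x 0.0002788165361003427
-0.138 321 zmax 0.10028314625984702 x 0.0002908934922890168
-0.132 608 zmax 0.09968436969175418 x 0.00031546457811053844
-0.126 350 zmax 0.09400212402025362 x 0.0003451836581206001
-0.12 353 zmax 0.09404575747565139 x 0.00036912172506268164
-0.114 367 zmax 0.09388465494091167 x 0.0003811022553334013
-0.108 368 zmax 0.09390377144821753 x 0.00040155466658246
-0.102 379 zmax 0.0938974350489947 x 0.00041826387263518193
-0.096 378 zmax 0.0940129866620862 x 0.00043858124005759843
-0.09 412 zmax 0.09398659518468412 x 0.00045646072729989425
-0.084 395 zmax 0.09385217409007209 x 0.00047362902120887183
-0.078 422 zmax 0.09414352536321116 x 0.0004934660975084168
-0.072 417 zmax 0.09403027902938055 x 0.0005049927382607238
-0.066 361 zmax 0.09518019310091531 x -0.00012077352438663147
-0.06 428 zmax 0.09732958214015143 x 0.0005345255426887619
-0.054 499 zmax 0.09679773628224225 x 0.0005548225647105106
-0.048 341 zmax 0.10022252898714194 x 0.0005700593291681129
-0.042 476 zmax 0.10023478784653302 x -4.373783784487536e-05
-0.036 591 zmax 0.10032865380222879 x 0.0005881377647735887
-0.03 437 zmax 0.07849865188412049 x 0.010206687724723993
-0.024 433 zmax 0.07825943901397725 x -0.00933478435096182
```

Tube lies level in the trough (x≈0.4 mm, y −146…−34 mm). Next: slanted grip on the rear cap.

```bash
cat >> h.py <<'E'
SL=np.radians(42)
def slant(tipy,tipz=.084,back=0,x=.0004):
    zd=PEY*np.sin(SL)+np.array([0,0,-np.cos(SL)])
    return (pol(x,tipy,tipz)-zd*(.019+back),Rt(PY,-SL))
def rep():
    s=read_state();Ro=R.from_rotvec(s['orientation']);print("t %.2f"%s['t'],"tip",inpol(s['tool_pos']+Ro.apply([0,0,.186])),"Fpol",s['force']@np.array([PEX,PEY,[0,0,1]]).T,"grip",s['gripper_force'],s['opening'],"q",s['q'])
E
python3 - <<'E'
from h import *
rep();rows([slant(-.1365,back=.06),slant(-.1365,back=0)])
E
```

```text
t 12.05 tip [ 0.003  -0.0899  0.1648] Fpol [ 1.1833 -0.3906 -0.6475] grip 0.0 0.04178716730765975 q [0.3385 0.1064 1.6131 0.001  1.4125 0.1992]
t 12.05 tcp [0.5293 0.2408 0.3508] grasp [0.5307 0.2415 0.1838] q [0.3385 0.1064 1.6131 0.001  1.4125 0.1992] F [ 1.2261 -0.2221 -0.6475] op 0.04178716730765975
[-0.2109 -0.0016  0.0834] [0.0089 0.7302 0.0029]
[-0.1709 -0.002   0.1281] [0.0089 0.7302 0.0029]
```

carry_out --targets '[{"hand": 45, "x": -0.05, "y": 0, "z": 0, "ax": 0.002, "ay": 0.18, "az": 0.001}, {"hand": 45, "x": -0.1, "y": 0, "z": 0.02, "ax": 0.004, "ay": 0.36, "az": 0.002}, {"hand": 45, "x": -0.16, "y": -0.001, "z": 0.05, "ax": 0.006, "ay": 0.54, "az": 0.002}, {"hand": 45, "x": -0.211, "y": -0.001, "z": 0.083, "ax": 0.009, "ay": 0.73, "az": 0.003}, {"hand": 45, "x": -0.211, "y": -0.0015, "z": 0.083, "ax": 0.009, "ay": 0.73, "az": 0.003}, {"hand": 45, "x": -0.211, "y": -0.0015, "z": 0.083, "ax": 0.009, "ay": 0.73, "az": 0.003}, {"hand": 45, "x": -0.211, "y": -0.0015, "z": 0.083, "ax": 0.009, "ay": 0.73, "az": 0.003}]'

```text
t: 12.92
tool_pos: [0.556, 0.0328, 0.2635]
orientation: [-1.651, -1.899, -0.624]
force: [-0.2, 0.7, 0.0]
opening: 0.0419
gripper_force: 0.0
```

```bash
python3 - <<'E'
from h import *
rep();rows([slant(-.1365,back=.02),slant(-.1365,back=0)])
E
```

```text
t 12.93 tip [-0.0023 -0.1762  0.1248] Fpol [-0.142   0.6846  0.0497] grip 0.0 0.04189312781013054 q [-0.249   0.2541  1.7105  0.6626  1.5229 -0.5412]
t 12.925 tcp [0.556  0.0328 0.2635] grasp [0.5396 0.1429 0.1389] q [-0.249   0.2541  1.7105  0.6626  1.5229 -0.5412] F [-0.2359  0.6582  0.0497] op 0.04189312781013054
[0.0017 0.0018 0.0369] [-0.0059  0.0037 -0.0023]
[0.0018 0.0019 0.0569] [-0.0059  0.0037 -0.0023]
```

carry_out --targets '[{"hand": 45, "x": 0.0018, "y": 0.001, "z": 0.025, "ax": -0.005, "ay": 0.003, "az": -0.002}, {"hand": 45, "x": 0.0018, "y": 0.001, "z": 0.045, "ax": -0.005, "ay": 0.003, "az": -0.002}, {"hand": 45, "x": 0.0018, "y": 0.001, "z": 0.053, "ax": -0.005, "ay": 0.003, "az": -0.002}, {"hand": 45, "x": 0.0018, "y": 0.001, "z": 0.055, "ax": -0.005, "ay": 0.003, "az": -0.002}, {"hand": 45, "x": 0.0018, "y": 0.001, "z": 0.055, "ax": -0.005, "ay": 0.003, "az": -0.002}]'

```text
t: 13.55
tool_pos: [0.5513, 0.069, 0.2226]
orientation: [-1.652, -1.895, -0.632]
force: [-0.7, -1.2, 0.5]
opening: 0.0421
gripper_force: 0.0
```

```bash
python3 - <<'E'
from h import *
rep();rows([slant(-.1365,back=0)])
im,d=read_camera("wrist");cv2.imwrite("pics/w7.png",im)
E
```

```text
t 13.55 tip [-0.001  -0.1391  0.0845] Fpol [-0.814  -1.0694  0.4514] grip 0.0 0.04210859356683392 q [-0.191   0.2897  1.7544  0.6944  1.426  -0.5501]
t 13.55 tcp [0.5513 0.069  0.2226] grasp [0.5356 0.1797 0.0986] q [-0.191   0.2897  1.7544  0.6944  1.426  -0.5501] F [-0.6572 -1.1723  0.4514] op 0.04210859356683392
[0.0018 0.0012 0.0021] [-0.0008 -0.0008 -0.003 ]
```

View pics/w7.png

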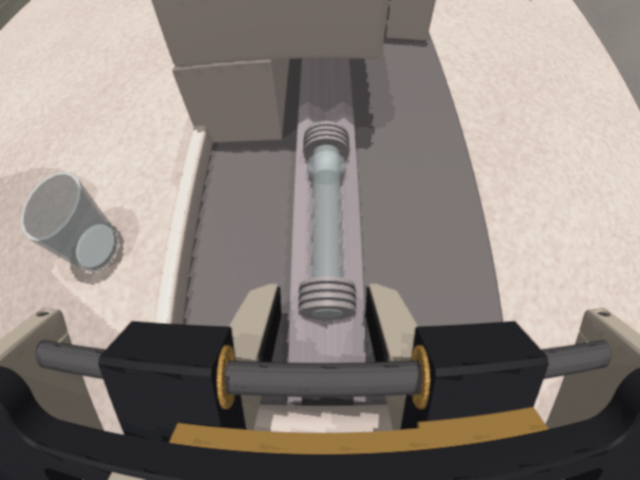

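The wrist view shows the rear cap at (327,298), with the fingertips either side at about 278 and 368. I'll centre and close lightly.

carry_out --targets '[{"hand": 45, "x": 0.0018, "y": 0.001, "z": 0.0015, "ax": 0, "ay": 0, "az": -0.003}, {"hand": 25, "x": 0.0018, "y": 0.001, "z": 0.0015, "ax": 0, "ay": 0, "az": -0.003}, {"hand": 25, "x": 0.0018, "y": 0.001, "z": 0.0015, "ax": 0, "ay": 0, "az": -0.003}, {"hand": 20, "x": 0.0018, "y": 0.001, "z": 0.0015, "ax": 0, "ay": 0, "az": -0.003}, {"hand": 20, "x": 0.0018, "y": 0.001, "z": 0.0015, "ax": 0, "ay": 0, "az": -0.003}]' --newtons 5

```text
t: 14.22
tool_pos: [0.5523, 0.0713, 0.2228]
orientation: [-1.65, -1.898, -0.635]
force: [4.3, -0.2, 2.1]
opening: 0.028
gripper_force: 5.0
```

```bash
python3 - <<'E'
from h import *
rep();rows([slant(-.1265),slant(-.1165),slant(-.0965),slant(-.0565),slant(-.0265)])
E
```

```text
t 14.22 tip [ 0.0007 -0.137   0.0847] Fpol [ 4.2492 -0.7783  2.1082] grip 5.00281747430563 0.027983691282285946 q [-0.1868  0.2906  1.7528  0.6966  1.4228 -0.5499]
t 14.225 tcp [0.5523 0.0713 0.2228] grasp [0.5369 0.182  0.0988] q [-0.1868  0.2906  1.7528  0.6966  1.4228 -0.5499] F [ 4.3162 -0.1793  2.1082] op 0.027983691282285946
[ 0.0074 -0.0001  0.0076] [ 0.0007 -0.0008 -0.    ]
[ 0.0149 -0.0001  0.0143] [ 0.0007 -0.0008 -0.    ]
[ 0.0297 -0.0002  0.0276] [ 0.0007 -0.0008 -0.    ]
[ 0.0594 -0.0002  0.0544] [ 0.0007 -0.0008 -0.    ]
[ 0.0817 -0.0002  0.0745] [ 0.0007 -0.0008 -0.    ]
```

carry_out --targets '[{"hand": 20, "x": 0.0037, "y": 0.0004, "z": 0.0033, "ax": 0, "ay": 0, "az": 0}, {"hand": 20, "x": 0.0089, "y": 0.0004, "z": 0.008, "ax": 0, "ay": 0, "az": 0}, {"hand": 20, "x": 0.0149, "y": 0.0004, "z": 0.0134, "ax": 0, "ay": 0, "az": 0}, {"hand": 20, "x": 0.0223, "y": 0.0004, "z": 0.02, "ax": 0, "ay": 0, "az": 0}, {"hand": 20, "x": 0.0297, "y": 0.0004, "z": 0.0268, "ax": 0, "ay": 0, "az": 0}, {"hand": 20, "x": 0.0371, "y": 0.0004, "z": 0.0334, "ax": 0, "ay": 0, "az": 0}, {"hand": 20, "x": 0.0446, "y": 0.0004, "z": 0.04, "ax": 0, "ay": 0, "az": 0}, {"hand": 20, "x": 0.0446, "y": 0.0004, "z": 0.04, "ax": 0, "ay": 0, "az": 0}]'

```text
t: 15.22
tool_pos: [0.5437, 0.1321, 0.2229]
orientation: [-1.648, -1.897, -0.634]
force: [4.5, 3.4, 2.3]
opening: 0.0278
gripper_force: 5.0
```

```bash
cat >> h.py <<'E'
def wq():
    p=camera_params("wrist");im,d=read_camera("wrist")
    v,u=np.mgrid[0:480,0:640];dx=u-p['cx'];dy=v-p['cy'];r=np.hypot(dx,dy);th=r/p['fx'];k=np.tan(th)/np.maximum(r,1e-6)
    C=np.stack([dx*k*d,-dy*k*d,-d],-1)@R.from_rotvec(p['rotation']).as_matrix().T+p['position'];return im,inpol(C)
def prof(Q,ys):
    for y0 in ys:
        m=(abs(Q[...,1]-y0)<.001)&(abs(Q[...,0])<.018)&(Q[...,2]>.06)&(Q[...,2]<.11)
        if m.sum()>3: print("y %.3f n%d zmax %.4f"%(y0,m.sum(),np.percentile(Q[m][:,2],95)),end='; ')
    print()
E
python3 - <<'E'
from h import *
rep();im,Q=wq();cv2.imwrite("pics/w8.png",im);prof(Q,np.arange(-.1,-.06,.002))
rows([slant(-.0265)])
E
```

```text
t 15.22 tip [ 0.0003 -0.0753  0.085 ] Fpol [4.9517 2.6892 2.3201] grip 4.999838098883629 0.027783548735099663 q [-0.0824  0.2648  1.7846  0.7329  1.3597 -0.4832]
y -0.100 n275 zmax 0.1018; y -0.098 n263 zmax 0.1023; y -0.096 n267 zmax 0.1033; y -0.094 n266 zmax 0.0996; y -0.092 n260 zmax 0.0993; y -0.090 n260 zmax 0.1006; y -0.088 n264 zmax 0.1087; y -0.086 n404 zmax 0.1090; y -0.084 n910 zmax 0.1060; y -0.082 n338 zmax 0.1059; y -0.080 n296 zmax 0.1035; y -0.078 n306 zmax 0.1014; y -0.076 n287 zmax 0.1005; y -0.074 n291 zmax 0.1005; y -0.072 n258 zmax 0.1004; y -0.070 n91 zmax 0.0999; y -0.068 n72 zmax 0.0950; y -0.066 n126 zmax 0.0945; y -0.064 n193 zmax 0.0944; y -0.062 n240 zmax 0.0942; y -0.060 n237 zmax 0.0941; 
t 15.275 tcp [0.5437 0.132  0.2229] grasp [0.528  0.2429 0.0991] q [-0.0826  0.2649  1.7845  0.733   1.3599 -0.4834] F [4.4315 3.1646 2.0749] op 0.02766870466406394
[ 0.0361 -0.      0.0336] [-0.001  -0.0025  0.0005]
```

carry_out --targets '[{"hand": 20, "x": 0.0059, "y": 0.0004, "z": 0.0054, "ax": 0, "ay": 0, "az": 0}, {"hand": 20, "x": 0.0134, "y": 0.0004, "z": 0.012, "ax": 0, "ay": 0, "az": 0}, {"hand": 20, "x": 0.0208, "y": 0.0004, "z": 0.0187, "ax": 0, "ay": 0, "az": 0}, {"hand": 20, "x": 0.0282, "y": 0.0004, "z": 0.0254, "ax": 0, "ay": 0, "az": 0}, {"hand": 20, "x": 0.0342, "y": 0.0004, "z": 0.0308, "ax": 0, "ay": 0, "az": 0}, {"hand": 20, "x": 0.0394, "y": 0.0004, "z": 0.0355, "ax": 0, "ay": 0, "az": 0}, {"hand": 20, "x": 0.0431, "y": 0.0004, "z": 0.0388, "ax": 0, "ay": 0, "az": 0}, {"hand": 20, "x": 0.0431, "y": 0.0004, "z": 0.0388, "ax": 0, "ay": 0, "az": 0}]'

```text
t: 16.27
tool_pos: [0.5359, 0.1893, 0.2227]
orientation: [-1.648, -1.897, -0.634]
force: [4.8, 2.6, 2.7]
opening: 0.0279
gripper_force: 5.0
```

```bash
python3 - <<'E'
from h import *
rep();im,Q=wq();cv2.imwrite("pics/w9.png",im);prof(Q,np.arange(-.026,.02,.002))
rep();rows([slant(0.0)])
E
```

```text
t 16.27 tip [ 0.0005 -0.0177  0.0847] Fpol [5.1072 1.8589 2.6718] grip 5.004032626748085 0.02786685447901524 q [ 0.02    0.2547  1.797   0.7635  1.2962 -0.4158]
y -0.026 n745 zmax 0.1064; y -0.024 n330 zmax 0.1052; y -0.022 n289 zmax 0.1026; y -0.020 n301 zmax 0.1007; y -0.018 n282 zmax 0.1002; y -0.016 n299 zmax 0.1003; y -0.014 n253 zmax 0.1001; y -0.012 n41 zmax 0.0988; y -0.010 n94 zmax 0.0946; y -0.008 n136 zmax 0.0942; y -0.006 n201 zmax 0.0938; y -0.004 n255 zmax 0.0941; y -0.002 n230 zmax 0.0939; y -0.000 n230 zmax 0.0939; y 0.002 n246 zmax 0.0939; y 0.004 n226 zmax 0.0942; y 0.006 n217 zmax 0.0941; y 0.008 n239 zmax 0.0941; y 0.010 n210 zmax 0.0939; y 0.012 n220 zmax 0.0939; y 0.014 n209 zmax 0.0937; y 0.016 n136 zmax 0.0910; y 0.018 n111 zmax 0.0784; 
t 16.32 tip [ 0.0005 -0.0177  0.0847] Fpol [4.6034 2.8049 1.4378] grip 5.003900304436684 0.02796511448728472 q [ 0.0197  0.2548  1.797   0.7637  1.2962 -0.4159]
t 16.325 tcp [0.5359 0.1892 0.2227] grasp [0.5202 0.3001 0.0988] q [ 0.0197  0.2548  1.797   0.7637  1.2962 -0.4159] F [4.1682 3.4183 1.4378] op 0.02796511448728472
[ 0.0131 -0.0003  0.0124] [-0.0011 -0.002  -0.0001]
```

carry_out --targets '[{"hand": 20, "x": 0.0022, "y": 0.0003, "z": 0.002, "ax": 0, "ay": 0, "az": 0}, {"hand": 20, "x": 0.0037, "y": 0.0003, "z": 0.0033, "ax": 0, "ay": 0, "az": 0}, {"hand": 20, "x": 0.0052, "y": 0.0003, "z": 0.0047, "ax": 0, "ay": 0, "az": 0}, {"hand": 20, "x": 0.0067, "y": 0.0003, "z": 0.006, "ax": 0, "ay": 0, "az": 0}, {"hand": 20, "x": 0.0067, "y": 0.0003, "z": 0.006, "ax": 0, "ay": 0, "az": 0}]' --newtons 4

```text
t: 16.95
tool_pos: [0.535, 0.1975, 0.2225]
orientation: [-1.649, -1.897, -0.633]
force: [4.5, 0.7, 1.6]
opening: 0.0276
gripper_force: 4.0
```

```bash
python3 -c "from h import *;rep()"
```

```text
t 16.95 tip [ 0.0007 -0.0095  0.0844] Fpol [4.5353 0.1109 1.5942] grip 4.004977717995644 0.027641873129484018 q [ 0.0348  0.2552  1.7968  0.7672  1.2868 -0.4052]
```

carry_out --targets '[{"hand": 20, "x": 0.0007, "y": 0, "z": 0.0007, "ax": 0, "ay": 0, "az": 0}, {"hand": 20, "x": 0.0015, "y": 0, "z": 0.0013, "ax": 0, "ay": 0, "az": 0}, {"hand": 20, "x": 0.0022, "y": 0, "z": 0.002, "ax": 0, "ay": 0, "az": 0}, {"hand": 20, "x": 0.0022, "y": 0, "z": 0.002, "ax": 0, "ay": 0, "az": 0}]'

```text
t: 17.45
tool_pos: [0.5346, 0.2003, 0.2225]
orientation: [-1.649, -1.897, -0.633]
force: [4.2, -1.2, 2.1]
opening: 0.0277
gripper_force: 4.0
```

```bash
python3 -c "from h import *;rep()"
```

```text
t 17.45 tip [ 0.0007 -0.0067  0.0844] Fpol [ 3.942  -1.7707  2.0794] grip 4.004530124366283 0.027705736858466976 q [ 0.04    0.2551  1.7968  0.7685  1.2836 -0.4017]
```

carry_out --targets '[{"hand": 20, "x": 0.0007, "y": 0, "z": 0.0007, "ax": 0, "ay": 0, "az": 0}, {"hand": 20, "x": 0.0007, "y": 0, "z": 0.0007, "ax": 0, "ay": 0, "az": 0}]'

```text
t: 17.7
tool_pos: [0.5345, 0.2013, 0.2225]
orientation: [-1.649, -1.897, -0.633]
force: [3.8, -1.7, 1.6]
opening: 0.0281
gripper_force: 4.0
```

```bash
cat >> h.py <<'E'
def edge():
    im,Q=wq();o=[]
    for y0 in np.arange(-.02,.03,.0005):
        m=(abs(Q[...,1]-y0)<.0005)&(abs(Q[...,0])<.006)&(Q[...,2]>.06)&(Q[...,2]<.11)
        o.append(np.percentile(Q[m][:,2],95) if m.sum()>3 else np.nan)
    o=np.array(o);y=np.arange(-.02,.03,.0005);i=[k for k in range(len(y)-1) if o[k]>.097 and not o[k+1]>.097];print("cap front edge",y[i])
E
python3 -c "
from h import *
rep();edge();rep();edge();rep()"
```

```text
t 17.70 tip [ 0.0008 -0.0057  0.0844] Fpol [ 3.5203 -2.195   1.5866] grip 4.003965966403484 0.028111577076720254 q [ 0.0417  0.2551  1.7968  0.769   1.2824 -0.4006]
cap front edge [-0.001]
t 17.75 tip [ 0.0008 -0.0058  0.0845] Fpol [ 3.9839 -2.1407  2.3306] grip 4.003707803785801 0.027848881854754787 q [ 0.0417  0.2551  1.7968  0.769   1.2824 -0.4006]
cap front edge [-0.0005]
t 17.80 tip [ 0.0008 -0.0057  0.0844] Fpol [ 2.4752 -1.2831  1.2695] grip 4.003641419112682 0.027734156043395002 q [ 0.0417  0.2552  1.7968  0.769   1.2824 -0.4006]
```

carry_out --targets '[{"hand": 20, "x": 0.0007, "y": 0, "z": 0.0007, "ax": 0, "ay": 0, "az": 0}, {"hand": 20, "x": 0.0007, "y": 0, "z": 0.0007, "ax": 0, "ay": 0, "az": 0}]'

```text
t: 18.05
tool_pos: [0.5344, 0.2022, 0.2224]
orientation: [-1.649, -1.897, -0.633]
force: [3.1, -1.7, 1.5]
opening: 0.0283
gripper_force: 4.0
```

```bash
python3 -c "
from h import *
rep();edge();rep();edge();rep()"
```

```text
t 18.05 tip [ 0.0008 -0.0048  0.0843] Fpol [ 2.8547 -2.1417  1.5461] grip 4.0033165365457535 0.028290382459328706 q [ 0.0435  0.2552  1.7968  0.7694  1.2812 -0.3995]
cap front edge [0.]
t 18.10 tip [ 0.0008 -0.0048  0.0844] Fpol [ 3.1655 -1.7944  1.0228] grip 4.003103747963905 0.027686046932934617 q [ 0.0435  0.2552  1.7968  0.7695  1.2812 -0.3995]
cap front edge [0.]
t 18.15 tip [ 0.0008 -0.0048  0.0844] Fpol [ 2.8515 -1.3716  2.296 ] grip 4.002999030053616 0.02751673524582999 q [ 0.0434  0.2552  1.7968  0.7695  1.2812 -0.3996]
```

carry_out --targets '[{"hand": 20, "x": 0.0007, "y": 0, "z": 0.0007, "ax": 0, "ay": 0, "az": 0}, {"hand": 20, "x": 0.0015, "y": 0, "z": 0.0013, "ax": 0, "ay": 0, "az": 0}, {"hand": 20, "x": 0.0015, "y": 0, "z": 0.0013, "ax": 0, "ay": 0, "az": 0}]'

```text
t: 18.52
tool_pos: [0.5341, 0.2041, 0.2225]
orientation: [-1.649, -1.897, -0.633]
force: [2.2, -2.2, 2.3]
opening: 0.0277
gripper_force: 4.0
```

```bash
python3 -c "
from h import *
rep();edge();rep();edge();rep()"
```

```text
t 18.52 tip [ 0.0008 -0.0028  0.0844] Fpol [ 1.8547 -2.4846  2.3281] grip 4.00387778878212 0.02768984851152141 q [ 0.047   0.2551  1.7968  0.7703  1.279  -0.3971]
cap front edge [0.002]
t 18.57 tip [ 0.0008 -0.0029  0.0844] Fpol [ 2.5765 -3.4336  1.6267] grip 4.003907851874828 0.02780895281536051 q [ 0.0469  0.2551  1.7968  0.7703  1.279  -0.3971]
cap front edge [0.002]
t 18.62 tip [ 0.0008 -0.0029  0.0843] Fpol [ 2.1597 -2.2539  1.5686] grip 4.003629349172115 0.027873136526905925 q [ 0.0469  0.2552  1.7968  0.7703  1.279  -0.3971]
```

carry_out --targets '[{"hand": 20, "x": 0.0007, "y": 0, "z": 0.0007, "ax": 0, "ay": 0, "az": 0}, {"hand": 20, "x": 0.0015, "y": 0, "z": 0.0013, "ax": 0, "ay": 0, "az": 0}, {"hand": 20, "x": 0.0015, "y": 0, "z": 0.0013, "ax": 0, "ay": 0, "az": 0}]'

```text
t: 19.0
tool_pos: [0.534, 0.2058, 0.2225]
orientation: [-1.65, -1.897, -0.633]
force: [2.7, -4.6, 1.5]
opening: 0.0281
gripper_force: 4.0
```

```bash
python3 -c "
from h import *
rep();edge();rep();edge();rep()"
```

```text
t 19.00 tip [ 0.0009 -0.0012  0.0843] Fpol [ 2.084  -4.9021  1.518 ] grip 4.004913121461868 0.028055985855132477 q [ 0.0502  0.255   1.7968  0.7708  1.2767 -0.3947]
cap front edge [0.0025]
t 19.05 tip [ 0.0009 -0.0012  0.0843] Fpol [ 1.841  -4.9526  2.2661] grip 4.00502622127533 0.027989631774842157 q [ 0.0502  0.255   1.7968  0.7708  1.2767 -0.3947]
cap front edge [0.0025]
t 19.10 tip [ 0.0009 -0.0012  0.0843] Fpol [ 2.2878 -4.388   1.4876] grip 4.005087465047836 0.0277584020176901 q [ 0.0502  0.255   1.7968  0.7708  1.2768 -0.3947]
```

carry_out --targets '[{"hand": 20, "x": 0.0007, "y": 0, "z": 0.0007, "ax": 0, "ay": 0, "az": 0}, {"hand": 20, "x": 0.0007, "y": 0, "z": 0.0007, "ax": 0, "ay": 0, "az": 0}]'

```text
t: 19.35
tool_pos: [0.5338, 0.2068, 0.2224]
orientation: [-1.65, -1.897, -0.633]
force: [2.2, -4.7, 1.9]
opening: 0.0276
gripper_force: 4.0
```

```bash
python3 -c "
from h import *
rep();edge();rep();edge();rep()"
```

```text
t 19.35 tip [ 0.0009 -0.0002  0.0843] Fpol [ 1.5195 -4.9142  1.859 ] grip 4.005228951573372 0.027622961600043294 q [ 0.0519  0.2551  1.7968  0.7713  1.2756 -0.3935]
cap front edge [0.0025]
t 19.40 tip [ 0.0009 -0.0002  0.0843] Fpol [ 2.2262 -4.1345  0.8274] grip 4.005306400358677 0.0275712949763968 q [ 0.0519  0.2551  1.7968  0.7713  1.2756 -0.3936]
cap front edge [0.0025]
t 19.45 tip [ 0.0009 -0.0002  0.0843] Fpol [ 1.5066 -4.7069  1.6367] grip 4.005253091454506 0.02771170627998203 q [ 0.0519  0.2551  1.7968  0.7713  1.2756 -0.3936]
```

Cap edge is static at 2.5 mm while the fingers slip at a steady ~4.7 N, so the tube is against the stop. I'll release and retreat along the fingers.

carry_out --targets '[{"hand": 34, "x": 0, "y": 0, "z": 0, "ax": 0, "ay": 0, "az": 0}, {"hand": 34, "x": 0, "y": 0, "z": 0, "ax": 0, "ay": 0, "az": 0}, {"hand": 34, "x": 0, "y": 0, "z": 0, "ax": 0, "ay": 0, "az": 0}, {"hand": 34, "x": 0, "y": 0, "z": -0.004, "ax": 0, "ay": 0, "az": 0}, {"hand": 34, "x": 0, "y": 0, "z": -0.015, "ax": 0, "ay": 0, "az": 0}, {"hand": 34, "x": 0, "y": 0, "z": -0.04, "ax": 0, "ay": 0, "az": 0}, {"hand": 34, "x": 0, "y": 0, "z": -0.08, "ax": 0, "ay": 0, "az": 0}, {"hand": 34, "x": 0, "y": 0, "z": -0.08, "ax": 0, "ay": 0, "az": 0}]'

```text
t: 20.45
tool_pos: [0.543, 0.1523, 0.2854]
orientation: [-1.652, -1.9, -0.639]
force: [-0.0, -0.7, 0.5]
opening: 0.0312
gripper_force: 0.0
```

```bash
python3 -c "
from h import *
rep();edge();edge();im,Q=wq();cv2.imwrite('pics/w10.png',im)
for y0 in np.arange(-.02,.004,.002):
    m=(abs(Q[...,1]-y0)<.001)&(abs(Q[...,0])<.018)&(Q[...,2]>.06)&(Q[...,2]<.11)
    q=Q[m];hi=q[q[:,2]>q[:,2].max()-.004];print(round(y0,3),m.sum(),np.percentile(q[:,2],95),np.median(hi[:,0]))
"
```

```text
t 20.45 tip [ 0.0035 -0.0555  0.1472] Fpol [-0.115  -0.7207  0.453 ] grip 0.0 0.031211755721033282 q [-0.0462  0.171   1.7632  0.7295  1.4172 -0.3812]
cap front edge [0.0025]
cap front edge [0.002]
-0.02 140 0.07791431422764947 -0.00935859957980964
-0.018 139 0.07794403930930904 0.009922840577949937
-0.016 131 0.07781876441779748 -0.008372228681701038
-0.014 168 0.09014572782488851 0.0014515804397546056
-0.012 620 0.09865010585805672 0.0008046020727881672
-0.01 159 0.09997547760848115 0.00016073830906739004
-0.008 128 0.09995131375642774 0.0008093326847532188
-0.006 139 0.09985211741626167 0.00015469434836940963
-0.004 123 0.10002547377179652 0.0008121371368257654
-0.002 142 0.09974985274873335 0.0008142604228077526
-0.0 120 0.09987030995116133 -0.00017713823641148254
0.002 45 0.09935962081293437 0.00015115795240671495
```

```bash
python3 -c "
from h import *
im,d=read_camera('scene');Q=inpol(cloud(d,camera_params('scene')))
for y0 in np.arange(.07,.14,.003):
    m=(abs(Q[...,1]-y0)<.002)&(abs(Q[...,0])<.03)&(Q[...,2]>.079)&(Q[...,2]<.108)
    if m.sum()>1: print(round(y0,3),m.sum(),'z',np.percentile(Q[m][:,2],[5,95]),'x',np.percentile(Q[m][:,0],[5,95]),'bgr',np.median(im[m],0))
    else: print(round(y0,3),m.sum())
P=cloud(*[read_camera('top')[1],camera_params('top')])
h=np.array([.5215,-.1515]);ex=np.array([np.cos(np.radians(-10)),np.sin(np.radians(-10))])
q=(P[...,:2]-h);m=(abs(q@[-ex[1],ex[0]])<.06)&(abs(q@ex-.06)<.03);print('lid z',np.median(P[m][:,2]))
"
```

```text
0.07 19 z [0.0796 0.0923] x [0.0035 0.0124] bgr [129. 136. 134.]
0.073 19 z [0.0802 0.0929] x [0.007  0.0148] bgr [115. 122. 119.]
0.076 19 z [0.0802 0.0939] x [0.0078 0.0144] bgr [124. 131. 128.]
0.079 14 z [0.0814 0.0929] x [0.0054 0.0139] bgr [127.  133.5 131. ]
0.082 11 z [0.083  0.0908] x [0.0027 0.0104] bgr [123. 131. 132.]
0.085 17 z [0.0811 0.0902] x [0.004  0.0137] bgr [100. 106. 105.]
0.088 28 z [0.0803 0.0961] x [0.0049 0.0153] bgr [69.  73.5 78. ]
0.091 20 z [0.0811 0.097 ] x [0.0086 0.0164] bgr [64.5 68.5 73. ]
0.094 21 z [0.0811 0.0946] x [0.0087 0.0157] bgr [62. 68. 72.]
0.097 19 z [0.0822 0.0948] x [0.0087 0.0156] bgr [63. 71. 77.]
0.1 19 z [0.0796 0.0947] x [0.0086 0.0156] bgr [59. 74. 89.]
0.103 18 z [0.0814 0.0924] x [0.0071 0.0151] bgr [48.5 76.  94.5]
0.106 18 z [0.0816 0.0942] x [0.0075 0.0151] bgr [67.5 81.5 92. ]
0.109 21 z [0.0797 0.0936] x [0.0079 0.0146] bgr [75. 82. 89.]
0.112 18 z [0.0797 0.0947] x [0.0082 0.0138] bgr [76.  83.  88.5]
0.115 16 z [0.0821 0.0943] x [0.0086 0.0138] bgr [77. 83. 89.]
0.118 18 z [0.0807 0.0943] x [0.007  0.0139] bgr [76. 82. 88.]
0.121 18 z [0.0836 0.0947] x [0.0071 0.0174] bgr [73.5 79.  84.5]
0.124 41 z [0.0801 0.1029] x [0.0081 0.0271] bgr [41. 43. 47.]
0.127 20 z [0.08   0.1063] x [0.0127 0.0295] bgr [32.  33.5 36. ]
0.13 10 z [0.089  0.1053] x [0.0231 0.0284] bgr [27.5 29.  31. ]
0.133 12 z [0.1028 0.1077] x [0.0227 0.0293] bgr [39.5 42.  45.5]
0.136 11 z [0.0901 0.1074] x [0.0221 0.0271] bgr [68. 77. 85.]
0.139 5 z [0.1016 0.1069] x [0.0221 0.0271] bgr [72. 81. 89.]
lid z 0.0558635101437035
```

```bash
python3 -c "
from plant import robot
print(robot.close_job())"
```

```text
the job is handed in; nothing more can be done
None
```

The long tube lies in the trough under the measuring head, touching the end stop, with the short tube left in its unopened case; the job is handed in and no verdict came back.

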